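# Clear and reload the banding dispenser

### The arm

A 6-joint arm with a two-finger parallel gripper is mounted at the origin on a cart in front of the work surface, level with it; the furniture and walls round the work are solid. World frame = base frame: x ahead of the robot, y to its left, z up, the work surface at z = 0. Lengths are in m, angles in degrees, forces in N, time in s.
With the tool pointing down it reaches from about 0.35 to 0.875 m from the base axis. Payload 4.2 kg.
Tool frame: the origin (TCP) lies on the centre line of the jaws, within the pads' length; the fingertips stand 25 mm ahead of it and the grasp point (between the pads) lies 6 mm ahead of it; z points along the fingers, y is the line along which they close (so a half turn about z gives the same grasp; the last joint's range is limited). The gripper opens to 87 mm and grips with 3 to 60 N. Pads are 19 mm wide; open, the fingers measure 117 mm over their backs; the gripper's body (75 mm by 190 mm) begins 51 mm behind the grasp point.
Start: joints at [83.342, 22.042, 0.453, 0, -68.411, -14.817], TCP at [0.229, 0.582, 0.248] pointing down, gripper open.
Joint ranges: [-179.83, 179.83], [-69.29, 118.12], [-61.27, 80.66], [-181.25, 117.63], [-171.15, -9.14], [-177.46, 177.46]. Speed limits (degrees/s): [159.86, 159.86, 180, 180, 180, 180].

### API

Orientations are given as a 3x3 rotation matrix whose columns are the frame's x, y, z axes.
In Python, from station import r gives the robot as it stands.
- The arm moves only by the tool move_arm, never from a script. Its argument "series" is a list of rows, each an object with "grip": the opening, from 0 (shut) to 1 (fully open); "xyz": the shift along the tool's x, y, z in mm, a list of three; "angular": the turn, a rotation vector about the tool's x, y, z in rad, a list of three. A call has 1 to 10 rows; each row is the pose to reach, as a shift and turn from the pose commanded when the call began, along the tool's axes at that moment; what a row does not reach only later rows make up. A row lasts 1/10 s, in which the tool goes at most 50 mm and 8.59 degrees, less where a joint would pass 70% of its speed; a pose out of reach is approached as far as the arm can. A call with a gripper value outside its range is refused whole. The fingers move at their own pace and stop on an object; the grip force is fixed at half the most. Time passes only in rows, so rows that repeat a pose let the fingers close. It gives the time, the measured TCP pose, the force, the opening and the grip force at its end, in the units of the state.
- r.sense(): the state, without advancing time (a new reading comes with each control period).
- r.capture(name): name is "scene" or "top" or "wrist"; returns a dict with "img" (420x560x3 uint8, red, green, blue), "camera_matrix" (3x3 intrinsics, pixels), "k1" (the pictures are not rectified: a ray, as slopes to the right and down, at radius r is drawn at 1 + k1 r^2 times it, then the intrinsics apply), "rvec" (rotation vector, rad) and "tvec" (3), from world to camera coordinates, as OpenCV has them; the wrist camera has in their place "hand_eye" (4x4, takes a point from camera to tool coordinates, whose origin is the TCP and whose axes are the flange's). Camera axes: x right, y down, z forward; pixel columns grow to the right and rows downward; lengths in m; the calibration is good to about 2 mm. A picture is of the moment at which its call begins: read the wrist's pose just before it. There is no depth.
- r.finish_job(): hands the job in; it is judged then, once.
The state is a dict: "time_s": time; "joints": joint angles; "joint_velocities": joint speeds; "effort": joint torques, N m; "tcp_pos": TCP position; "ee_rot": TCP orientation; "wrist_force": force on the tool from outside, world axes, zero at the start; "moment": the same for the moment, N m; "gripper_width": opening from 0.0 (shut) to 1.0 (fully open); "gripper_force": force on a finger pad.
Only numpy, scipy, OpenCV 4.12 (cv2) and the standard library are available. Lean on these libraries where they do the work, as an engineer would, in place of code of your own. Each camera call takes 0.05 s, during which the arm holds its last target. There are 200 camera calls.

### The job

Reload the paper-band dispenser stand. First take whatever has been left standing in it (the soap bar, the glue stick, or both) and put it in the wooden tray; then slide the keeper fully open by its knob, lift out the empty spool with the thin brown core and put it in the tray as well; after that lay every full spool from the table into a seat of its own in the stand, both axle ends down in the V saddles so that it lies level, and finally slide the keeper fully shut. Leave the tape roll and the soap block beside the work where they are.

Things in the scene. Friction and masses are not known exactly. Their poses are not given: they have to be found in the camera images.
- stand: Fixed stand, plywood base 176 (x) x 141 (y) x 8 mm, origin at the middle of its underside. Two rails along x, middle line y = -13.5 mm, 94 mm apart inside, 6 mm thick, each with three V saddles 62 mm apart (90 degrees, mouth 31 mm wide at height 60 mm, bottom at 44). A spool lies across both rails, its flanges between them with 8 mm play each side. The keeper bar runs outside the +y rail.
- bay_1 (a point): Seat 1 of 3 in the stand: this point is the place of the middle of a spool's axle when the spool is fully down in this pair of V saddles; y along the axle, x along the row of seats, z up. It is 51 mm above the table.
- bay_2 (a point): Seat 2 of 3 in the stand: this point is the place of the middle of a spool's axle when the spool is fully down in this pair of V saddles; y along the axle, x along the row of seats, z up. It is 51 mm above the table.
- bay_3 (a point): Seat 3 of 3 in the stand: this point is the place of the middle of a spool's axle when the spool is fully down in this pair of V saddles; y along the axle, x along the row of seats, z up. It is 51 mm above the table.
- keeper (a joint): Slide of the keeper bar (m). 0 = shut: its three 14 mm wide tabs stand over the saddles of the +y rail (tab underside 62 mm above the table), so no axle can be lifted out. 0.031 = fully open: tabs midway between saddles. It opens towards the stand's -x and stays where it is left (2 N friction, no spring).
- keeper_knob (a point): Middle of the grip of the black knob on the keeper bar, near its -x end: an upright cylinder 18 mm in diameter and 24 mm tall, this point at half height, about 85 mm above the table; the top of the dark steel bar is 17 mm below this point. It moves with the bar.
- tray: Shallow wooden tray fixed on the table, 166 mm (x) by 132 mm (y) outside, walls and floor 5 mm thick, 22 mm high. Origin at the middle of its underside.
- empty_spool: Empty spool, at the start lying in one of the three seats of the stand under the shut keeper: the same axle and flanges as a full spool, but only a brown core 18 mm in diameter and 68 mm long between the flanges. About 0.09 kg. Origin in the middle of the axle, y along the axle.
- soap_pack: Plain cream bar of wrapped soap, standing on edge on the base of the stand in one of the three seats (may be absent): 81 mm long (its x, along the axles), 27 mm thick (its y), 68 mm tall, 0.13 kg. Origin at the middle of its underside. Take it across the 27 mm.
- glue_stick: White and orange glue stick standing upright on the base of the stand in one of the three seats (may be absent): 27 mm in diameter, 97 mm tall, 35 g. Origin at the middle of its underside.
- spool_1: Full spool (2 or 3 are present, lying on the table): white roll 28 mm diameter, 68 mm long, between two grey hexagonal flanges (40 mm across flats, 46 across corners, outer faces 78 mm apart) on a steel axle 10 mm diameter, 126 mm long. 0.16 kg. Origin mid-axle, 20 mm above the surface it lies on; y along the axle; may rest on any flat. Take it round the white roll, between the flanges.
- spool_2: Full spool (2 or 3 are present, lying on the table): white roll 28 mm diameter, 68 mm long, between two grey hexagonal flanges (40 mm across flats, 46 across corners, outer faces 78 mm apart) on a steel axle 10 mm diameter, 126 mm long. 0.16 kg. Origin mid-axle, 20 mm above the surface it lies on; y along the axle; may rest on any flat. Take it round the white roll, between the flanges.
- spool_3: Full spool (2 or 3 are present, lying on the table): white roll 28 mm diameter, 68 mm long, between two grey hexagonal flanges (40 mm across flats, 46 across corners, outer faces 78 mm apart) on a steel axle 10 mm diameter, 126 mm long. 0.16 kg. Origin mid-axle, 20 mm above the surface it lies on; y along the axle; may rest on any flat. Take it round the white roll, between the flanges.
- tape_roll: Bystander: roll of packing tape lying flat, 108 mm in diameter, 48 mm high, origin at the middle of its underside. Leave alone.
- soap_block: Bystander: block of three soap bars, 82 x 69 x 80 mm, origin at the middle of its underside. Leave alone.
Mind the look-alikes: they are no part of the job. There is more than one size of the glue_stick; the job needs the smaller.

How it is judged (in metres and radians):
On the way, in this order (a step that is already met when the one before it is completed fails the run):
1. the soap bar and/or glue stick that stood in the stand are in the tray (x of soap_pack in the frame of tray between -0.078 and 0.078 m and y of soap_pack in the frame of tray between -0.061 and 0.061 m and z of soap_pack in the frame of tray between -0.01 and 0.04 m and x of glue_stick in the frame of tray between -0.078 and 0.078 m and y of glue_stick in the frame of tray between -0.061 and 0.061 m and z of glue_stick in the frame of tray between -0.01 and 0.04 m), for 0.2 s.
2. the keeper is fully open (value of joint keeper above 0.027 m), for 0.2 s.
3. the empty spool is in the tray (x of empty_spool in the frame of tray between -0.078 and 0.078 m and y of empty_spool in the frame of tray between -0.061 and 0.061 m and z of empty_spool in the frame of tray between -0.01 and 0.04 m), for 0.2 s.
4. every full spool rests level in a seat of the stand (((x of spool_1 in the frame of bay_1 between -0.005 and 0.005 m and y of spool_1 in the frame of bay_1 between -0.013 and 0.013 m and z of spool_1 in the frame of bay_1 between -0.004 and 0.004 m and angle between the y axis of spool_1 and the y axis of bay_1, either way round below 0.07 rad) or (x of spool_1 in the frame of bay_2 between -0.005 and 0.005 m and y of spool_1 in the frame of bay_2 between -0.013 and 0.013 m and z of spool_1 in the frame of bay_2 between -0.004 and 0.004 m and angle between the y axis of spool_1 and the y axis of bay_2, either way round below 0.07 rad) or (x of spool_1 in the frame of bay_3 between -0.005 and 0.005 m and y of spool_1 in the frame of bay_3 between -0.013 and 0.013 m and z of spool_1 in the frame of bay_3 between -0.004 and 0.004 m and angle between the y axis of spool_1 and the y axis of bay_3, either way round below 0.07 rad)) and ((x of spool_2 in the frame of bay_1 between -0.005 and 0.005 m and y of spool_2 in the frame of bay_1 between -0.013 and 0.013 m and z of spool_2 in the frame of bay_1 between -0.004 and 0.004 m and angle between the y axis of spool_2 and the y axis of bay_1, either way round below 0.07 rad) or (x of spool_2 in the frame of bay_2 between -0.005 and 0.005 m and y of spool_2 in the frame of bay_2 between -0.013 and 0.013 m and z of spool_2 in the frame of bay_2 between -0.004 and 0.004 m and angle between the y axis of spool_2 and the y axis of bay_2, either way round below 0.07 rad) or (x of spool_2 in the frame of bay_3 between -0.005 and 0.005 m and y of spool_2 in the frame of bay_3 between -0.013 and 0.013 m and z of spool_2 in the frame of bay_3 between -0.004 and 0.004 m and angle between the y axis of spool_2 and the y axis of bay_3, either way round below 0.07 rad)) and ((x of spool_3 in the frame of bay_1 between -0.005 and 0.005 m and y of spool_3 in the frame of bay_1 between -0.013 and 0.013 m and z of spool_3 in the frame of bay_1 between -0.004 and 0.004 m and angle between the y axis of spool_3 and the y axis of bay_1, either way round below 0.07 rad) or (x of spool_3 in the frame of bay_2 between -0.005 and 0.005 m and y of spool_3 in the frame of bay_2 between -0.013 and 0.013 m and z of spool_3 in the frame of bay_2 between -0.004 and 0.004 m and angle between the y axis of spool_3 and the y axis of bay_2, either way round below 0.07 rad) or (x of spool_3 in the frame of bay_3 between -0.005 and 0.005 m and y of spool_3 in the frame of bay_3 between -0.013 and 0.013 m and z of spool_3 in the frame of bay_3 between -0.004 and 0.004 m and angle between the y axis of spool_3 and the y axis of bay_3, either way round below 0.07 rad))), for 0.2 s.
At the end, for the whole second after the job is handed in: Keeper shut within 4 mm; every full spool at rest in its own seat: within 5 mm across, 4 mm in height, 13 mm lengthwise, level and in line within 4 degrees; empty spool and what stood in the stand at rest inside the tray walls (origin under 40 mm above its underside) (all of step 1 and all of step 3 and all of step 4 and value of joint keeper below 0.004 m and linear speed of each of spool_1, spool_2, spool_3, soap_pack, glue_stick, empty_spool below 0.03 m/s); the robot touches nothing.
It fails at once if the tape roll or the soap block is pushed more than 3 cm away (distance of any of tape_roll, soap_block from where it was at the start of the episode above 0.03 m).
Of soap_pack, glue_stick only 1 to 2 are there at a start; the rules pass over those that are not, and their reading is None.
Of spool_1, spool_2, spool_3 only 2 to 3 are there at a start; the rules pass over those that are not, and their reading is None.
At some moment in a run one of spool_1, spool_2, spool_3 may be knocked a few centimetres aside while the robot is not near it.
It also fails if it takes over 210 s, if anything falls off the work surface, if the arm or the gripper's body presses on something with over 40 N, if the wrist force passes 120 N, or if a joint passes its speed limit or range.

## Working session

There is one attempt and no reset: what is moved stays moved. The work goes in short steps, Python scripts to look and compute and a tool call to move; the robot and the scene stay as the last step left them, time stands still between calls to the robot, and variables do not carry over. Pictures are saved under pics/ and viewed, at most 14 in all, crops included, and the job is handed in when it is done.

Besides the shell and the picture viewer there is one more tool, called as name([rows], argument=value, ...), one row to a line, values as JSON. move_arm: Moves the arm, as the interface text tells. Its arguments: {"type":"object","properties":{"series":{"type":"array"}},"required":["series"]}

```bash
mkdir -p pics; ls; cat > h.py <<'E'
import numpy as np, cv2, json
from station import r
def cam(name):
    s=r.sense(); c=r.capture(name); c['s']=s
    K=np.array(c['camera_matrix']);
    if name=='wrist':
        H=np.array(c['hand_eye']); R=np.array(s['ee_rot'])
        T=np.eye(4);T[:3,:3]=R;T[:3,3]=s['tcp_pos']; W=T@H
        c['R']=W[:3,:3]; c['o']=W[:3,3]
    else:
        Rw=cv2.Rodrigues(np.array(c['rvec'],float))[0]; c['R']=Rw.T; c['o']=-Rw.T@np.array(c['tvec'],float).ravel()
    c['K']=K; c['D']=np.array([c['k1'],0,0,0,0],float)
    return c
def px2pl(c,uv,z):
    uv=np.array(uv,float).reshape(-1,1,2)
    n=cv2.undistortPoints(uv,c['K'],c['D']).reshape(-1,2)
    d=np.c_[n,np.ones(len(n))]@c['R'].T
    return c['o']+d*((z-c['o'][2])/d[:,2:3])
def proj(c,P):
    P=np.array(P,float).reshape(-1,3); q=(P-c['o'])@c['R']
    return cv2.projectPoints(q,np.zeros(3),np.zeros(3),c['K'],c['D'])[0].reshape(-1,2)
def save(c,name,crop=None,sc=1):
    im=c['img'][:,:,::-1]
    if crop: im=im[crop[1]:crop[3],crop[0]:crop[2]]
    if sc!=1: im=cv2.resize(im,None,fx=sc,fy=sc,interpolation=cv2.INTER_CUBIC)
    cv2.imwrite('pics/'+name+'.png',im)
E
python3 - <<'E'
from h import *
import pickle
a=cam('top');b=cam('scene')
pickle.dump((a,b),open('c0.pkl','wb'))
save(a,'top0',None,1.4);save(b,'scene0',None,1.4)
print(a['o'],b['o'],a['R'],a['K'],a['k1']); print(r.sense())
E
```

```text
pics
[ 0.39446877 -0.29300194  0.93537948] [-0.14072427 -0.80050219  0.57475965] [[ 3.02681511e-02 -9.96323189e-01  8.01494922e-02]
 [-9.99537660e-01 -3.04017507e-02 -4.46817666e-04]
 [ 2.88185968e-03 -8.00989116e-02 -9.96782754e-01]] [[387.00916545   0.         279.43044229]
 [  0.         387.00916545 204.18558703]
 [  0.           0.           1.        ]] 0.006119620780503045
{'time_s': 0.1, 'joints': array([ 8.33460527e+01,  2.20874957e+01,  3.87980651e-01, -2.24490053e-02,
       -6.84114455e+01, -1.48182273e+01]), 'joint_velocities': array([-0.05172839, -0.08835366,  0.20279491,  0.06283594,  0.04192327,
        0.00950609]), 'effort': array([-1.35676732e-03, -3.91687918e+01,  1.87934858e+01,  4.23193485e+00,
        1.35010728e-02, -6.73016621e-05]), 'tcp_pos': array([0.22858041, 0.5811847 , 0.2465669 ]), 'ee_rot': array([[ 9.30542581e-01, -3.66183235e-01, -5.86268117e-04],
       [-3.66183677e-01, -9.30540690e-01, -1.88134018e-03],
       [ 1.43368896e-04,  1.96534896e-03, -9.99998058e-01]]), 'wrist_force': array([-0.66099778, -0.60432894,  0.11919217]), 'moment': array([-0.00570538, -0.00761468,  0.00878361]), 'gripper_force': 0.0, 'gripper_width': 1.0026961918257926}
```

View pics/top0.png

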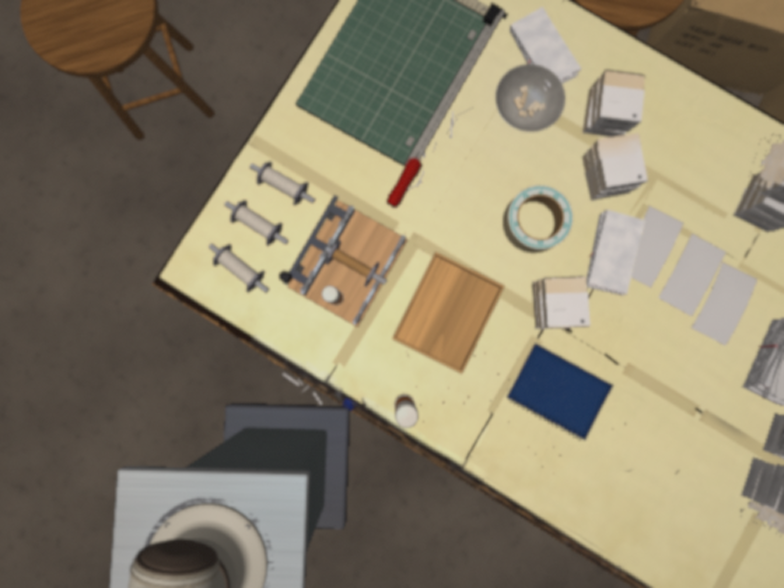

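View pics/scene0.png

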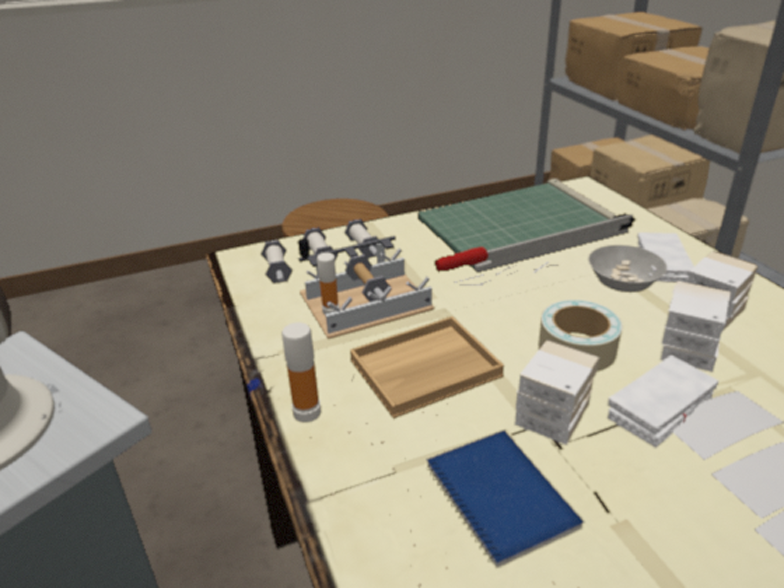

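The top view shows three spools at (281,182), (256,222) and (238,267). The stand is centred near (345,260), with the black knob at (287,276), the empty spool in the middle seat at (350,262) and a glue stick at (331,294). The tray is at (448,312), and there is no soap bar in the stand.

There are two glue sticks. One is in the stand at top (331,294) / scene (328,280). The other is on the open table at top (405,410) / scene (300,370) and is visibly larger. The smaller one, in the stand, fits the description. I'll confirm with a crop.

```bash
python3 - <<'E'
from h import *
import pickle
a,b=pickle.load(open('c0.pkl','rb'))
save(a,'crop1',(145,105,325,245),4)
# tray: colour mask
hsv=cv2.cvtColor(a['img'],cv2.COLOR_RGB2HSV)
m=cv2.inRange(hsv,(5,70,80),(22,200,235)); 
n,l,st,ce=cv2.connectedComponentsWithStats(m)
for i in range(1,n):
    if st[i,4]>300:
        cn=cv2.findContours((l==i).astype(np.uint8),0,1)[0]; cn=max(cn,key=cv2.contourArea)
        print(st[i],ce[i],cv2.minAreaRect(cn), px2pl(a,cv2.boxPoints(cv2.minAreaRect(cn)),0.02).round(3).tolist())
for nm,uv,z in [('sp1',(281/1.4,182/1.4),.02),('sp2',(256/1.4,222/1.4),.02),('sp3',(238/1.4,267/1.4),.02),('glue',(331/1.4,294/1.4),.105),('knob',(287/1.4,276/1.4),.097),('es',(350/1.4,262/1.4),.06)]: print(nm,px2pl(a,uv,z).round(3))
E
```

```text
[  13    0   97   52 4133] [60.57101379 22.08274861] ((61.0, 25.5), (51.0, 96.0), 90.0) [[0.952, 0.377, 0.02], [0.96, 0.142, 0.02], [0.831, 0.134, 0.02], [0.822, 0.367, 0.02]]
[ 409    0  151   31 2376] [490.3030303    8.66329966] ((484.0, 15.0), (30.0, 150.0), 90.0) [[0.984, -0.599, 0.02], [0.995, -0.969, 0.02], [0.918, -0.967, 0.02], [0.907, -0.599, 0.02]]
[ 196  108   91  123 3136] [249.97225765 179.47608418] ((223.595947265625, 168.83285522460938), (108.43875122070312, 81.63421630859375), 29.859018325805664) [[0.524, 0.002, 0.02], [0.699, -0.087, 0.02], [0.574, -0.318, 0.02], [0.402, -0.227, 0.02]]
[ 280  167  102  100 4374] [321.37905807 220.69341564] ((322.4922790527344, 223.63845825195312), (103.94110107421875, 74.04873657226562), 29.74488067626953) [[0.406, -0.247, 0.02], [0.562, -0.33, 0.02], [0.445, -0.546, 0.02], [0.292, -0.462, 0.02]]
[253 170  42  67 454] [275.47797357 201.77753304] ((274.5278625488281, 203.51718139648438), (9.564779281616211, 73.70120239257812), 31.607501983642578) [[0.399, -0.229, 0.02], [0.552, -0.316, 0.02], [0.54, -0.335, 0.02], [0.388, -0.248, 0.02]]
[445 259  56  39 448] [470.73660714 276.95982143] ((472.04412841796875, 277.9264831542969), (61.05349349975586, 9.775419235229492), 30.963754653930664) [[0.334, -0.682, 0.02], [0.353, -0.694, 0.02], [0.285, -0.815, 0.02], [0.265, -0.803, 0.02]]
[500 292  60  40 469] [526.45415778 311.32622601] ((529.6051635742188, 313.1416320800781), (68.78778839111328, 10.219900131225586), 31.607500076293945) [[0.261, -0.807, 0.02], [0.282, -0.82, 0.02], [0.204, -0.953, 0.02], [0.184, -0.941, 0.02]]
sp1 [[ 0.641 -0.099  0.02 ]]
sp2 [[ 0.57  -0.059  0.02 ]]
sp3 [[ 0.492 -0.033  0.02 ]]
glue [[ 0.446 -0.201  0.105]]
knob [[ 0.472 -0.131  0.097]]
es [[ 0.502 -0.225  0.06 ]]
```

View pics/crop1.png

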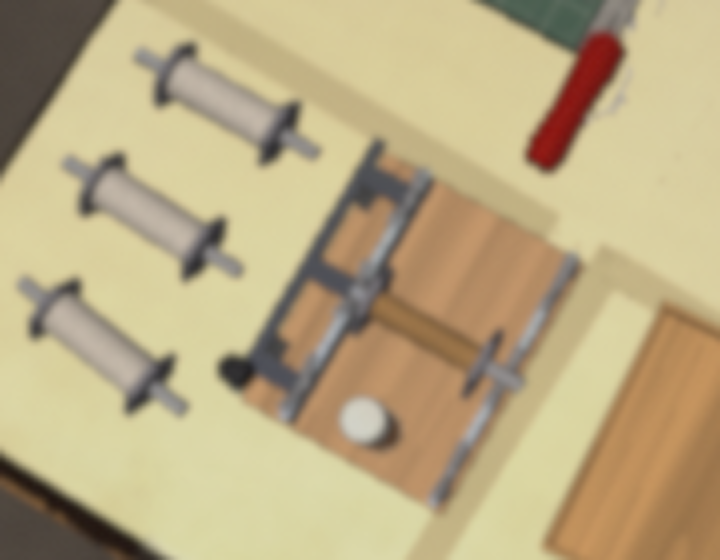

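The crop confirms it: a small white-capped stick at crop (365,420) stands in the stand's seat nearest the knob, so that is the one to take. Next I work out the stand and spool axes and the first move.

```bash
cat >> h.py <<'E'
def plan(x,y,z,yaw=None,s=None):
    """shift (mm) & rotvec taking grasp point to world x,y,z; finger-closing line at yaw deg (mod 180)"""
    s=s or r.sense(); R=np.array(s['ee_rot']); p=np.array(s['tcp_pos'])
    cur=np.degrees(np.arctan2(R[1,1],R[0,1]))
    if yaw is None: yaw=cur
    d=(yaw-cur+90)%180-90; t=np.radians(cur+d)
    yv=np.array([np.cos(t),np.sin(t),0]); zv=np.array([0,0,-1.]); xv=np.cross(yv,zv)
    Rt=np.c_[xv,yv,zv]; tp=np.array([x,y,z])-0.006*zv
    print('xyz',(R.T@(tp-p)*1000).round(1).tolist(),'ang',cv2.Rodrigues(R.T@Rt)[0].ravel().round(4).tolist(),'down',(R.T@[0,0,-10]).round(2).tolist(),'dyaw',round(d,1),'j6',round(s['joints'][5],1),'t',s['time_s'])
E
python3 - <<'E'
from h import *
import pickle
a,b=pickle.load(open('c0.pkl','rb'))
f=lambda x,y,z: px2pl(a,(145+x/4-.4,105+y/4-.4),z)[0]
A,B=f(288,413,.06),f(425,175,.06); C,D=f(437,500,.06),f(575,260,.06)
print(A,B,C,D, np.degrees(np.arctan2(*(B-A)[1::-1])),np.degrees(np.arctan2(*(D-C)[1::-1])),np.linalg.norm(B-A),(A+B+C+D)/4)
for n,p,q in [('s1',(135,55),(318,152)),('s2',(65,160),(240,272)),('s3',(22,282),(185,408))]:
    P,Q=f(*p,.02),f(*q,.02); print(n,(P+Q)/2,np.degrees(np.arctan2(*(P-Q)[1::-1])))
P,Q=f(355,290,.056),f(522,380,.056);print('es',P,Q,(P+Q)/2)
print('glue',f(365,418,.105),'knob',f(238,368,.097))
plan(.444,-.2,.19,61)
E
```

```text
[ 0.45218725 -0.15133489  0.06      ] [ 0.59135038 -0.22394259  0.06      ] [ 0.40558325 -0.2374339   0.06      ] [ 0.5447475  -0.31137154  0.06      ] -27.553087802605024 -27.98160240959858 0.15696577926121966 [ 0.49846709 -0.23102073  0.06      ]
s1 [ 0.64031317 -0.09973857  0.02      ] 63.60729144018775
s2 [ 0.57046878 -0.05868903  0.02      ] 59.117278012263306
s3 [ 0.49205872 -0.0335101   0.02      ] 54.310784591997404
es [ 0.52419332 -0.18597103  0.056     ] [ 0.47536845 -0.28320232  0.056     ] [ 0.49978088 -0.23458668  0.056     ]
glue [ 0.44778827 -0.20006214  0.105     ] knob [ 0.47342832 -0.12910945  0.097     ]
xyz [486.5, 647.9, 51.9] ang [0.002, -0.0003, 0.1312] down [-0.0, -0.02, 10.0] dyaw -7.5 j6 -14.8 t 0.1
```

move_arm([
  {"grip": 1,"xyz": [486,648,20],"angular": [0.002,0,0.131]},
  {"grip": 1,"xyz": [486,648,20],"angular": [0.002,0,0.131]},
  {"grip": 1,"xyz": [486,648,20],"angular": [0.002,0,0.131]},
  {"grip": 1,"xyz": [486,648,20],"angular": [0.002,0,0.131]},
  {"grip": 1,"xyz": [486,648,20],"angular": [0.002,0,0.131]},
  {"grip": 1,"xyz": [486,648,20],"angular": [0.002,0,0.131]},
  {"grip": 1,"xyz": [486,648,20],"angular": [0.002,0,0.131]},
  {"grip": 1,"xyz": [486,648,20],"angular": [0.002,0,0.131]},
  {"grip": 1,"xyz": [486,648,20],"angular": [0.002,0,0.131]},
  {"grip": 1,"xyz": [486,648,20],"angular": [0.002,0,0.131]},
])

```text
time_s: 1.1
tcp_pos: [0.3612, 0.0977, 0.2353]
ee_rot: [[0.875, -0.484, 0.001], [-0.484, -0.875, 0.002], [0.0, -0.003, -1.0]]
wrist_force: [0.7, -0.0, -0.6]
gripper_width: 0.999
gripper_force: 0.0
```

```bash
python3 -c "
from h import *
plan(.444,-.2,.22,62)"
```

```text
xyz [216.4, 220.5, 8.7] ang [-0.0026, -0.0001, -0.016] down [-0.0, 0.03, 10.0] dyaw 0.9 j6 20.7 t 1.1
```

move_arm([
  {"grip": 0.7,"xyz": [216,220,0],"angular": [-0.002,0,-0.016]},
  {"grip": 0.7,"xyz": [216,220,0],"angular": [-0.002,0,-0.016]},
  {"grip": 0.7,"xyz": [216,220,0],"angular": [-0.002,0,-0.016]},
  {"grip": 0.7,"xyz": [216,220,0],"angular": [-0.002,0,-0.016]},
  {"grip": 0.7,"xyz": [216,220,0],"angular": [-0.002,0,-0.016]},
  {"grip": 0.7,"xyz": [216,220,0],"angular": [-0.002,0,-0.016]},
  {"grip": 0.7,"xyz": [216,220,0],"angular": [-0.002,0,-0.016]},
  {"grip": 0.7,"xyz": [216,220,0],"angular": [-0.002,0,-0.016]},
  {"grip": 0.7,"xyz": [216,220,0],"angular": [-0.002,0,-0.016]},
])

```text
time_s: 2.0
tcp_pos: [0.4432, -0.1968, 0.2343]
ee_rot: [[0.882, -0.47, -0.001], [-0.47, -0.882, 0.001], [-0.001, 0.0, -1.0]]
wrist_force: [0.4, 0.4, 0.1]
gripper_width: 0.699
gripper_force: 0.0
```

```bash
python3 -c "
from h import *
import pickle
c=cam('wrist');pickle.dump(c,open('w1.pkl','wb'));save(c,'w1');print(c['o'],c['R'].round(2).tolist())
print(proj(c,[[.4436,-.2021,.105],[.4985,-.231,.051],[.472,-.129,.097]]))
plan(.444,-.2,.22,62)"
```

```text
[ 0.51355724 -0.23518525  0.37147594] [[-0.47, -0.84, -0.26], [-0.88, 0.45, 0.14], [0.0, 0.29, -0.96]]
[[276.30433006 211.61961792]
 [275.52103054 141.04297704]
 [196.61970718 218.55596188]]
xyz [2.2, 2.9, 8.6] ang [-0.0001, 0.0007, 0.0001] down [0.01, 0.0, 10.0] dyaw -0.0 j6 66.7 t 2.05
```

View pics/w1.png

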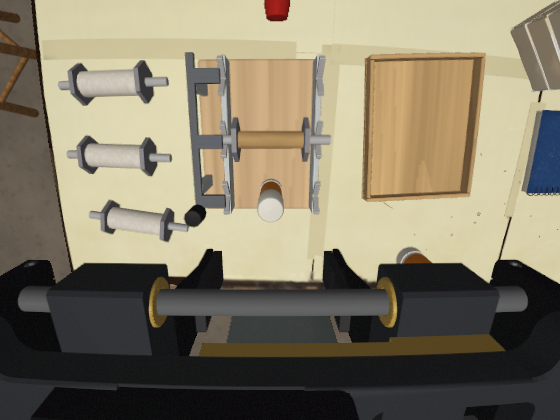

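The wrist view shows the glue cap at about (271,207), the knob at (195,215) and the empty spool axle from (223,138) to (330,140). The tray runs from (366,55) to (470,198), and the three spools are on the left.

```bash
python3 -c "
from h import *
import pickle
c=pickle.load(open('w1.pkl','rb'))
f=lambda u,v,z: px2pl(c,(u,v),z)[0]
print('glue',f(271,207,.105),'knob',f(195,214,.091))
for n,p,q,z in [('s1',(60,86),(168,81),.02),('s2',(68,154),(171,158),.02),('s3',(90,215),(188,227),.02),('es',(223,138),(330,140),.053)]:
    P,Q=f(*p,z),f(*q,z);print(n,(P+Q)/2,np.linalg.norm(P-Q),np.degrees(np.arctan2(*(P-Q)[1::-1])))
t=[f(u,v,.022) for u,v in [(366,55),(484,53),(470,195),(362,200)]];print('tray',np.array(t),np.mean(t,0))
t=[f(u,v,.06) for u,v in [(225,57),(229,213),(320,57),(316,213)]];print('rails',np.array(t),np.mean(t,0))
hsv=cv2.cvtColor(c['img'],cv2.COLOR_RGB2HSV)[170:225,250:300];m=cv2.inRange(hsv,(0,0,120),(179,45,255));n,l,st,ce=cv2.connectedComponentsWithStats(m);print(st[1:]+[250,170,0,0,0])
plan(.444,-.2,.08,62)"
```

```text
glue [ 0.4499144  -0.19982569  0.105     ] knob [ 0.47588488 -0.12780215  0.091     ]
s1 [ 0.64118443 -0.09971478  0.02      ] 0.12710543003343275 62.52379316954728
s2 [ 0.57132628 -0.05799485  0.02      ] 0.1270434719566102 58.97698487529719
s3 [ 0.49265694 -0.0317539   0.02      ] 0.12672503906192917 54.69242851099609
es [ 0.50006844 -0.23305708  0.053     ] 0.1124661444692275 60.890184428019886
tray [[ 0.53240076 -0.36042675  0.022     ]
 [ 0.4755681  -0.48186969  0.022     ]
 [ 0.3271458  -0.41536972  0.022     ]
 [ 0.38548505 -0.29139062  0.022     ]] [ 0.43014993 -0.3872642   0.022     ]
rails [[ 0.5922351  -0.22551424  0.06      ]
 [ 0.45493147 -0.14980914  0.06      ]
 [ 0.54913949 -0.30627738  0.06      ]
 [ 0.40979424 -0.23436293  0.06      ]] [ 0.50152508 -0.22899092  0.06      ]
[[260 180  20   9  35]
 [280 186   1   1   1]
 [281 188   1   1   1]
 [260 190   1   1   1]
 [257 193  27  29 614]]
xyz [2.3, 2.9, 148.6] ang [-0.0001, 0.0007, 0.0001] down [0.01, 0.0, 10.0] dyaw -0.0 j6 66.7 t 2.05
```

move_arm([
  {"grip": 0.55,"xyz": [6,1,30],"angular": [0,0,0]},
  {"grip": 0.55,"xyz": [6,1,70],"angular": [0,0,0]},
  {"grip": 0.55,"xyz": [6,1,110],"angular": [0,0,0]},
  {"grip": 0.55,"xyz": [6,1,145],"angular": [0,0,0]},
  {"grip": 0.55,"xyz": [6,1,145],"angular": [0,0,0]},
  {"grip": 0.1,"xyz": [6,1,145],"angular": [0,0,0]},
  {"grip": 0.1,"xyz": [6,1,145],"angular": [0,0,0]},
  {"grip": 0.1,"xyz": [6,1,145],"angular": [0,0,0]},
  {"grip": 0.1,"xyz": [6,1,145],"angular": [0,0,0]},
  {"grip": 0.1,"xyz": [6,1,145],"angular": [0,0,0]},
])

```text
time_s: 3.05
tcp_pos: [0.4499, -0.2013, 0.0915]
ee_rot: [[0.883, -0.47, 0.004], [-0.47, -0.883, -0.001], [0.003, -0.001, -1.0]]
wrist_force: [-0.5, 1.0, 6.8]
gripper_width: 0.301
gripper_force: 30.0
```

```bash
python3 -c "
from h import *
plan(.43,-.39,.19,62)
plan(.41,-.43,.1,62)"
```

```text
xyz [71.5, 175.8, -104.5] ang [-0.0011, -0.0035, -0.0007] down [-0.03, 0.01, 10.0] dyaw 0.0 j6 67.1 t 3.05
xyz [72.4, 220.6, -14.5] ang [-0.0011, -0.0035, -0.0007] down [-0.03, 0.01, 10.0] dyaw 0.0 j6 67.1 t 3.05
```

move_arm([
  {"grip": 0.1,"xyz": [0,0,-50],"angular": [0,0,0]},
  {"grip": 0.1,"xyz": [0,0,-95],"angular": [0,0,0]},
  {"grip": 0.1,"xyz": [20,45,-95],"angular": [0,0,0]},
  {"grip": 0.1,"xyz": [40,90,-95],"angular": [0,0,0]},
  {"grip": 0.1,"xyz": [55,135,-95],"angular": [0,0,0]},
  {"grip": 0.1,"xyz": [65,180,-95],"angular": [0,0,0]},
  {"grip": 0.1,"xyz": [70,218,-95],"angular": [0,0,0]},
  {"grip": 0.1,"xyz": [70,218,-80],"angular": [0,0,0]},
  {"grip": 0.1,"xyz": [70,218,-80],"angular": [0,0,0]},
  {"grip": 0.1,"xyz": [70,218,-80],"angular": [0,0,0]},
])

```text
time_s: 4.05
tcp_pos: [0.4075, -0.4262, 0.1697]
ee_rot: [[0.882, -0.47, -0.001], [-0.47, -0.882, 0.001], [-0.001, -0.0, -1.0]]
wrist_force: [0.0, 0.2, 0.3]
gripper_width: 0.302
gripper_force: 30.0
```

```bash
python3 -c "
from h import *
import pickle
c=cam('wrist');pickle.dump(c,open('w2.pkl','wb'));save(c,'w2')
plan(.4094,-.4264,.0835,62)"
```

```text
xyz [1.3, -0.4, 80.7] ang [0.0002, -0.0002, -0.0003] down [-0.0, -0.0, 10.0] dyaw 0.0 j6 92.5 t 4.1
```

View pics/w2.png

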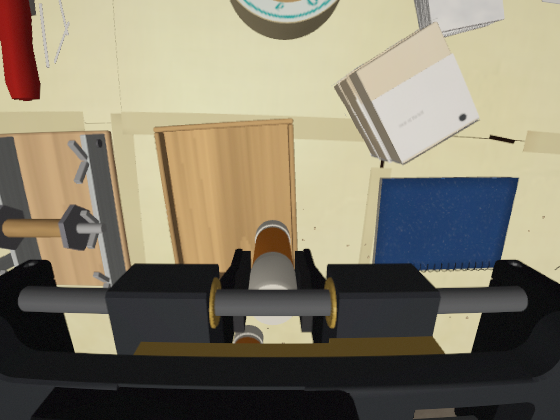

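move_arm([
  {"grip": 0.1,"xyz": [22,-4,0],"angular": [0,0,0]},
  {"grip": 0.1,"xyz": [22,-4,35],"angular": [0,0,0]},
  {"grip": 0.1,"xyz": [22,-4,65],"angular": [0,0,0]},
  {"grip": 0.1,"xyz": [22,-4,79],"angular": [0,0,0]},
  {"grip": 0.1,"xyz": [22,-4,80],"angular": [0,0,0]},
  {"grip": 0.1,"xyz": [22,-4,80],"angular": [0,0,0]},
])

```text
time_s: 4.7
tcp_pos: [0.4301, -0.4333, 0.0909]
ee_rot: [[0.883, -0.469, 0.001], [-0.469, -0.883, -0.001], [0.002, 0.0, -1.0]]
wrist_force: [0.5, 0.5, -0.1]
gripper_width: 0.306
gripper_force: 30.0
```

move_arm([
  {"grip": 0.5,"xyz": [0,0,0],"angular": [0,0,0]},
  {"grip": 0.5,"xyz": [0,0,0],"angular": [0,0,0]},
  {"grip": 0.5,"xyz": [0,0,0],"angular": [0,0,0]},
  {"grip": 0.5,"xyz": [0,0,-40],"angular": [0,0,0]},
  {"grip": 0.5,"xyz": [0,0,-80],"angular": [0,0,0]},
  {"grip": 0.5,"xyz": [0,0,-120],"angular": [0,0,0]},
  {"grip": 0.5,"xyz": [0,0,-120],"angular": [0,0,0]},
])

```text
time_s: 5.4
tcp_pos: [0.4318, -0.4356, 0.2174]
ee_rot: [[0.883, -0.47, 0.011], [-0.47, -0.883, -0.009], [0.014, 0.003, -1.0]]
wrist_force: [1.1, -0.6, 0.2]
gripper_width: 0.497
gripper_force: 0.0
```

```bash
python3 -c "
from h import *
import pickle
c=cam('top');pickle.dump(c,open('t2.pkl','wb'));save(c,'t2',(240,140,380,300),3)
plan(.476,-.128,.16,-28);plan(.476,-.128,.16,62)"
```

```text
xyz [-104.3, -291.7, 46.8] ang [-0.0059, -0.0071, 1.5698] down [-0.08, -0.01, 10.0] dyaw -89.9 j6 92.0 t 5.45
xyz [-104.3, -291.7, 46.8] ang [0.0008, -0.0083, -0.001] down [-0.08, -0.01, 10.0] dyaw 0.1 j6 92.0 t 5.45
```

View pics/t2.png

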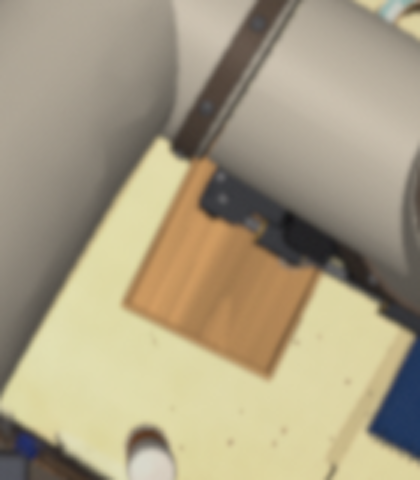

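move_arm([
  {"grip": 0.5,"xyz": [-20,-48,0],"angular": [0,-0.008,0]},
  {"grip": 0.5,"xyz": [-35,-95,10],"angular": [0,-0.008,0]},
  {"grip": 0.5,"xyz": [-50,-140,20],"angular": [0,-0.008,0]},
  {"grip": 0.5,"xyz": [-65,-187,20],"angular": [0,-0.008,0]},
  {"grip": 0.5,"xyz": [-82,-232,20],"angular": [0,-0.008,0]},
  {"grip": 0.5,"xyz": [-98,-277,20],"angular": [0,-0.008,0]},
  {"grip": 0.5,"xyz": [-104,-292,20],"angular": [0,-0.008,0]},
  {"grip": 0.5,"xyz": [-104,-292,20],"angular": [0,-0.008,0]},
])

```text
time_s: 6.25
tcp_pos: [0.4744, -0.1246, 0.1891]
ee_rot: [[0.884, -0.467, -0.009], [-0.467, -0.884, 0.004], [-0.009, 0.0, -1.0]]
wrist_force: [0.3, 0.2, -0.8]
gripper_width: 0.504
gripper_force: 0.0
```

```bash
python3 -c "
from h import *
import pickle
c=cam('wrist');pickle.dump(c,open('w3.pkl','wb'));save(c,'w3')
print(proj(c,[[.476,-.128,.097]]))
hsv=cv2.cvtColor(c['img'],cv2.COLOR_RGB2HSV);m=cv2.inRange(hsv[:250],(0,0,0),(179,255,45));n,l,st,ce=cv2.connectedComponentsWithStats(m);print([ (s.tolist(),q.round(1).tolist()) for s,q in zip(st,ce) if 100<s[4]<3000])
plan(.476,-.128,.09,62)"
```

```text
[[274.23225899 223.17427611]]
[([70, 0, 18, 142, 463], [77.9, 67.0]), ([262, 210, 20, 26, 375], [272.3, 222.5])]
xyz [3.4, 1.1, 93.1] ang [0.0007, 0.0094, 0.0012] down [0.09, -0.01, 10.0] dyaw -0.1 j6 58.2 t 6.3
```

View pics/w3.png

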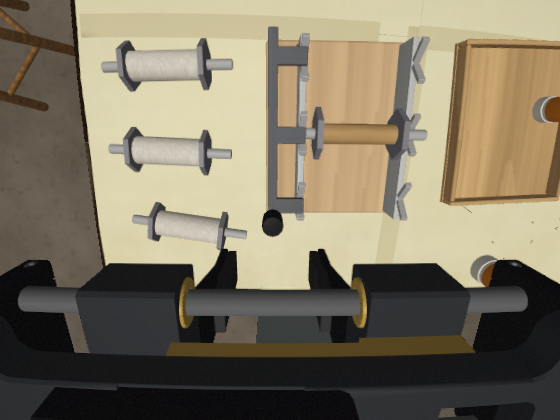

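The glue stick stands in the tray at (548,110), and the knob at (272,225) matches the prediction. I'll grip it and slide the keeper open.

move_arm([
  {"grip": 0.5,"xyz": [2,2,40],"angular": [0,0.009,0]},
  {"grip": 0.5,"xyz": [2,2,75],"angular": [0,0.009,0]},
  {"grip": 0.5,"xyz": [2,2,92],"angular": [0,0.009,0]},
  {"grip": 0.5,"xyz": [2,2,92],"angular": [0,0.009,0]},
  {"grip": 0.05,"xyz": [2,2,92],"angular": [0,0.009,0]},
  {"grip": 0.05,"xyz": [2,2,92],"angular": [0,0.009,0]},
  {"grip": 0.05,"xyz": [2,2,92],"angular": [0,0.009,0]},
  {"grip": 0.05,"xyz": [2,2,92],"angular": [0,0.009,0]},
])

```text
time_s: 7.1
tcp_pos: [0.4776, -0.1277, 0.099]
ee_rot: [[0.882, -0.471, 0.009], [-0.471, -0.882, 0.002], [0.007, -0.006, -1.0]]
wrist_force: [6.0, 16.6, -3.2]
gripper_width: 0.225
gripper_force: 8.4
```

move_arm([
  {"grip": 0.05,"xyz": [-10,0,0],"angular": [0,0,0]},
  {"grip": 0.05,"xyz": [-20,0,0],"angular": [0,0,0]},
  {"grip": 0.05,"xyz": [-30,0,0],"angular": [0,0,0]},
  {"grip": 0.05,"xyz": [-32,0,0],"angular": [0,0,0]},
  {"grip": 0.05,"xyz": [-32,0,0],"angular": [0,0,0]},
  {"grip": 0.05,"xyz": [-32,0,0],"angular": [0,0,0]},
])

```text
time_s: 7.7
tcp_pos: [0.4507, -0.1122, 0.099]
ee_rot: [[0.883, -0.47, 0.011], [-0.47, -0.883, 0.002], [0.009, -0.007, -1.0]]
wrist_force: [4.9, 7.0, -3.8]
gripper_width: 0.199
gripper_force: 30.0
```

move_arm([
  {"grip": 0.05,"xyz": [-3,0,0],"angular": [0,0,0]},
  {"grip": 0.05,"xyz": [-3,0,0],"angular": [0,0,0]},
  {"grip": 0.05,"xyz": [-3,0,0],"angular": [0,0,0]},
  {"grip": 0.05,"xyz": [0,0,0],"angular": [0,0,0]},
])

```text
time_s: 8.1
tcp_pos: [0.451, -0.1124, 0.0989]
ee_rot: [[0.882, -0.47, 0.011], [-0.47, -0.882, 0.002], [0.009, -0.007, -1.0]]
wrist_force: [3.2, 12.1, 0.3]
gripper_width: 0.198
gripper_force: 30.0
```

move_arm([
  {"grip": 0.5,"xyz": [0,0,0],"angular": [0,0,0]},
  {"grip": 0.5,"xyz": [0,0,0],"angular": [0,0,0]},
  {"grip": 0.5,"xyz": [0,0,0],"angular": [0,0,0]},
  {"grip": 0.5,"xyz": [0,0,-40],"angular": [0,0,0]},
  {"grip": 0.5,"xyz": [0,0,-80],"angular": [0,0,0]},
  {"grip": 0.5,"xyz": [0,0,-90],"angular": [0,0,0]},
  {"grip": 0.5,"xyz": [0,0,-90],"angular": [0,0,0]},
])

```text
time_s: 8.8
tcp_pos: [0.4471, -0.114, 0.1895]
ee_rot: [[0.882, -0.471, 0.005], [-0.471, -0.882, -0.0], [0.004, -0.002, -1.0]]
wrist_force: [0.1, -0.4, -0.9]
gripper_width: 0.5
gripper_force: 0.0
```

```bash
python3 -c "
from h import *
import pickle
c=cam('wrist');pickle.dump(c,open('w4.pkl','wb'));save(c,'w4',(200,0,480,250),2.3)
print(proj(c,[[.4776,-.1277,.097],[.4502,-.1132,.097]]))
hsv=cv2.cvtColor(c['img'],cv2.COLOR_RGB2HSV);m=cv2.inRange(hsv[:290],(0,0,0),(179,255,45));n,l,st,ce=cv2.connectedComponentsWithStats(m);print([ (s.tolist(),q.round(1).tolist()) for s,q in zip(st,ce) if 100<s[4]<3000])
plan(.50,-.231,.18,-28)"
```

```text
[[268.81613974 188.14422503]
 [269.08482921 225.29253459]]
[([68, 0, 15, 118, 363], [74.5, 56.9]), ([258, 212, 21, 26, 354], [268.9, 224.5]), ([307, 249, 43, 41, 1064], [323.5, 273.4])]
xyz [102.7, 77.8, 1.8] ang [-0.0014, -0.0003, 1.5691] down [-0.01, 0.01, 10.0] dyaw -89.9 j6 55.9 t 8.85
```

View pics/w4.png

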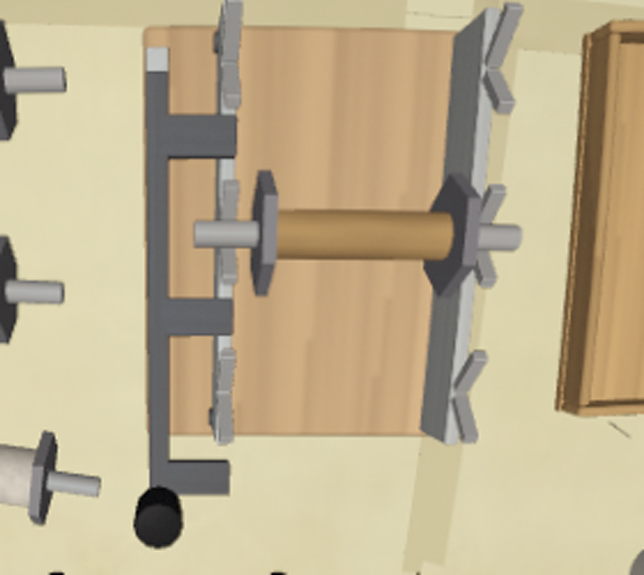

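The keeper is fully open: its tabs sit midway between the saddles and the end stop was felt. Next I turn the gripper and go above the empty spool.

move_arm([
  {"grip": 0.6,"xyz": [20,15,0],"angular": [0,0,0.15]},
  {"grip": 0.6,"xyz": [40,30,0],"angular": [0,0,0.3]},
  {"grip": 0.6,"xyz": [60,45,0],"angular": [0,0,0.45]},
  {"grip": 0.6,"xyz": [80,60,0],"angular": [0,0,0.6]},
  {"grip": 0.6,"xyz": [103,78,0],"angular": [0,0,0.75]},
  {"grip": 0.6,"xyz": [103,78,0],"angular": [0,0,0.9]},
  {"grip": 0.6,"xyz": [103,78,0],"angular": [0,0,1.05]},
  {"grip": 0.6,"xyz": [103,78,0],"angular": [0,0,1.2]},
  {"grip": 0.6,"xyz": [103,78,0],"angular": [0,0,1.35]},
  {"grip": 0.6,"xyz": [103,78,0],"angular": [0,0,1.5]},
])

```text
time_s: 9.85
tcp_pos: [0.4993, -0.231, 0.1852]
ee_rot: [[-0.413, -0.911, -0.004], [-0.911, 0.413, 0.001], [0.001, 0.004, -1.0]]
wrist_force: [-0.9, -0.9, -0.3]
gripper_width: 0.599
gripper_force: 0.0
```

move_arm([
  {"grip": 0.6,"xyz": [0,0,0],"angular": [0,0,0.07]},
  {"grip": 0.6,"xyz": [0,0,0],"angular": [0,0,0.07]},
  {"grip": 0.6,"xyz": [0,0,0],"angular": [0,0,0.07]},
])

```text
time_s: 10.15
tcp_pos: [0.5, -0.2311, 0.1862]
ee_rot: [[-0.469, -0.883, -0.002], [-0.883, 0.469, 0.0], [0.001, 0.002, -1.0]]
wrist_force: [0.0, 0.4, 0.5]
gripper_width: 0.601
gripper_force: 0.0
```

```bash
python3 -c "
from h import *
import pickle
c=pickle.load(open('w4.pkl','rb'))
f=lambda x,y,z: px2pl(c,(200+x/2.3-.3,y/2.3-.3),z)[0]
P,Q=f(195,233,.051),f(522,237,.051);print('es',P,Q,(P+Q)/2,np.degrees(np.arctan2(*(P-Q)[1::-1])),np.linalg.norm(P-Q))
c=cam('wrist');pickle.dump(c,open('w5.pkl','wb'));save(c,'w5',None,1)
plan(.50,-.231,.055,-28)"
```

```text
es [ 0.53218817 -0.17202952  0.051     ] [ 0.4722881  -0.28474032  0.051     ] [ 0.50223814 -0.22838492  0.051     ] 62.011622623019896 0.1276391022478843
xyz [-0.1, 0.0, 125.6] ang [0.0015, -0.0007, 0.0009] down [-0.01, -0.01, 10.0] dyaw -0.0 j6 -20.0 t 10.2
```

View pics/w5.png

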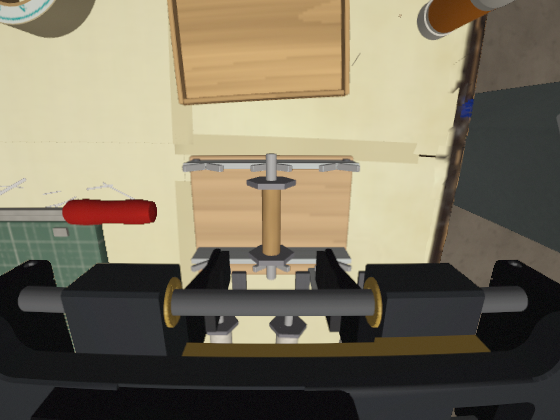

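move_arm([
  {"grip": 0.6,"xyz": [-2,-1,40],"angular": [0,0,0]},
  {"grip": 0.6,"xyz": [-2,-1,80],"angular": [0,0,0]},
  {"grip": 0.6,"xyz": [-2,-1,115],"angular": [0,0,0]},
  {"grip": 0.6,"xyz": [-2,-1,125],"angular": [0,0,0]},
  {"grip": 0.6,"xyz": [-2,-1,125],"angular": [0,0,0]},
  {"grip": 0.05,"xyz": [-2,-1,125],"angular": [0,0,0]},
  {"grip": 0.05,"xyz": [-2,-1,125],"angular": [0,0,0]},
  {"grip": 0.05,"xyz": [-2,-1,125],"angular": [0,0,0]},
  {"grip": 0.05,"xyz": [-2,-1,125],"angular": [0,0,0]},
  {"grip": 0.05,"xyz": [-2,-1,125],"angular": [0,0,0]},
])

```text
time_s: 11.2
tcp_pos: [0.503, -0.23, 0.0635]
ee_rot: [[-0.47, -0.883, 0.002], [-0.883, 0.47, -0.001], [-0.0, -0.002, -1.0]]
wrist_force: [-0.1, 0.5, -0.5]
gripper_width: 0.228
gripper_force: 0.0
```

move_arm([
  {"grip": 0.05,"xyz": [0,0,0],"angular": [0,0,0]},
  {"grip": 0.05,"xyz": [0,0,-40],"angular": [0,0,0]},
  {"grip": 0.05,"xyz": [0,0,-85],"angular": [0,0,0]},
  {"grip": 0.05,"xyz": [0,0,-120],"angular": [0,0,0]},
  {"grip": 0.05,"xyz": [0,0,-120],"angular": [0,0,0]},
])

```text
time_s: 11.7
tcp_pos: [0.5059, -0.2308, 0.1886]
ee_rot: [[-0.469, -0.883, 0.013], [-0.883, 0.469, -0.004], [-0.003, -0.013, -1.0]]
wrist_force: [0.4, 1.0, -0.5]
gripper_width: 0.195
gripper_force: 30.0
```

```bash
python3 -c "
from h import *
import pickle
c=pickle.load(open('w4.pkl','rb'))
c=cam('wrist')
plan(.444,-.367,.18,62)
print(proj(c,[[.444,-.367,.03]]))"
```

```text
xyz [149.0, -11.3, -0.8] ang [-0.0038, 0.0071, 1.5706] down [0.02, 0.07, 10.0] dyaw -90.0 j6 -20.3 t 11.75
[[263.7311993   49.37720458]]
```

move_arm([
  {"grip": 0.05,"xyz": [30,-3,-5],"angular": [0,0.007,-0.14]},
  {"grip": 0.05,"xyz": [60,-6,-5],"angular": [0,0.007,-0.28]},
  {"grip": 0.05,"xyz": [90,-9,-5],"angular": [0,0.007,-0.42]},
  {"grip": 0.05,"xyz": [120,-11,-5],"angular": [0,0.007,-0.56]},
  {"grip": 0.05,"xyz": [150,-11,-5],"angular": [0,0.007,-0.7]},
  {"grip": 0.05,"xyz": [150,-11,-5],"angular": [0,0.007,-0.84]},
  {"grip": 0.05,"xyz": [150,-11,-5],"angular": [0,0.007,-0.98]},
  {"grip": 0.05,"xyz": [150,-11,-5],"angular": [0,0.007,-1.12]},
  {"grip": 0.05,"xyz": [150,-11,-5],"angular": [0,0.007,-1.26]},
  {"grip": 0.05,"xyz": [150,-11,-5],"angular": [0,0.007,-1.4]},
])

```text
time_s: 12.75
tcp_pos: [0.4409, -0.367, 0.1856]
ee_rot: [[0.793, -0.609, -0.001], [-0.609, -0.793, -0.005], [0.002, 0.004, -1.0]]
wrist_force: [0.5, -0.0, -0.7]
gripper_width: 0.198
gripper_force: 30.0
```

move_arm([
  {"grip": 0.05,"xyz": [0,0,0],"angular": [0,0,-0.15]},
  {"grip": 0.05,"xyz": [0,0,0],"angular": [0,0,-0.15]},
  {"grip": 0.05,"xyz": [0,0,0],"angular": [0,0,-0.15]},
])

```text
time_s: 13.05
tcp_pos: [0.4413, -0.3671, 0.1864]
ee_rot: [[0.871, -0.491, -0.0], [-0.491, -0.871, -0.005], [0.003, 0.005, -1.0]]
wrist_force: [-0.8, -0.5, -1.0]
gripper_width: 0.2
gripper_force: 30.0
```

```bash
python3 -c "
from h import *
import pickle
c=cam('wrist');pickle.dump(c,open('w6.pkl','wb'));save(c,'w6',None,1)
print(proj(c,[[.4407,-.367,.03]]))
plan(.4407,-.367,.035,63)"
```

```text
[[271.07038215 208.04465673]]
xyz [-1.3, -0.5, 145.8] ang [0.0049, -0.0031, -0.0414] down [-0.03, -0.05, 10.0] dyaw 2.4 j6 83.9 t 13.1
```

View pics/w6.png

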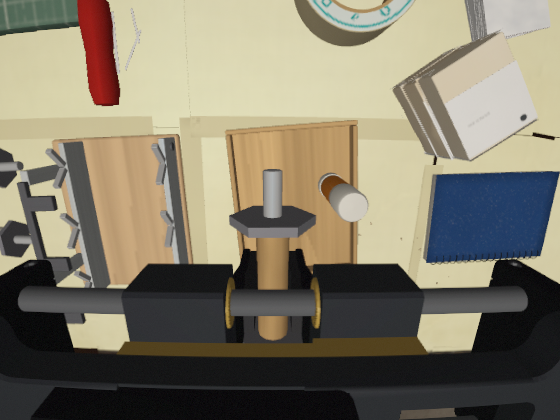

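The small glue stick stands at (325,180) to (350,205), beside where the spool will go, and the wide gripper body would hit it at full depth. I'll tilt the tool 13° away from it (towards the stand) and release about 10 mm up.

move_arm([
  {"grip": 0.05,"xyz": [-1,-4,0],"angular": [-0.11,0,-0.04]},
  {"grip": 0.05,"xyz": [-1,-4,30],"angular": [-0.22,0,-0.04]},
  {"grip": 0.05,"xyz": [-1,-4,70],"angular": [-0.22,0,-0.04]},
  {"grip": 0.05,"xyz": [-1,-4,110],"angular": [-0.22,0,-0.04]},
  {"grip": 0.05,"xyz": [-1,-4,130],"angular": [-0.22,0,-0.04]},
  {"grip": 0.05,"xyz": [-1,-4,137],"angular": [-0.22,0,-0.04]},
  {"grip": 0.05,"xyz": [-1,-4,137],"angular": [-0.22,0,-0.04]},
  {"grip": 0.05,"xyz": [-1,-4,137],"angular": [-0.22,0,-0.04]},
])

```text
time_s: 13.9
tcp_pos: [0.4443, -0.3649, 0.0519]
ee_rot: [[0.891, -0.443, -0.098], [-0.453, -0.869, -0.2], [0.003, 0.223, -0.975]]
wrist_force: [1.7, 0.4, -0.9]
gripper_width: 0.198
gripper_force: 30.0
```

move_arm([
  {"grip": 0.4,"xyz": [0,0,1],"angular": [0,0,0]},
  {"grip": 0.4,"xyz": [0,0,1],"angular": [0,0,0]},
  {"grip": 0.4,"xyz": [0,0,1],"angular": [0,0,0]},
  {"grip": 0.4,"xyz": [0,0,1],"angular": [0,0,0]},
  {"grip": 0.4,"xyz": [0,0,-40],"angular": [0,0,0]},
  {"grip": 0.4,"xyz": [0,0,-80],"angular": [0,0,0]},
  {"grip": 0.4,"xyz": [0,0,-120],"angular": [0.11,0,0]},
  {"grip": 0.4,"xyz": [0,0,-140],"angular": [0.22,0,0]},
  {"grip": 0.4,"xyz": [0,0,-140],"angular": [0.22,0,0]},
])

```text
time_s: 14.8
tcp_pos: [0.4601, -0.3385, 0.1926]
ee_rot: [[0.891, -0.455, 0.01], [-0.455, -0.891, -0.008], [0.013, 0.002, -1.0]]
wrist_force: [0.2, -0.1, 0.3]
gripper_width: 0.401
gripper_force: 0.0
```

```bash
python3 -c "
from h import *
import pickle
c=cam('wrist');pickle.dump(c,open('w7.pkl','wb'));save(c,'w7',None,1)
print(proj(c,[[.4407,-.367,.03]]))
plan(.57,-.06,.2,-28)"
```

```text
[[303.651636   211.32461473]]
xyz [-26.8, -298.1, -17.7] ang [0.0086, -0.0016, -1.5544] down [-0.07, -0.05, 10.0] dyaw 89.1 j6 82.7 t 14.85
```

View pics/w7.png

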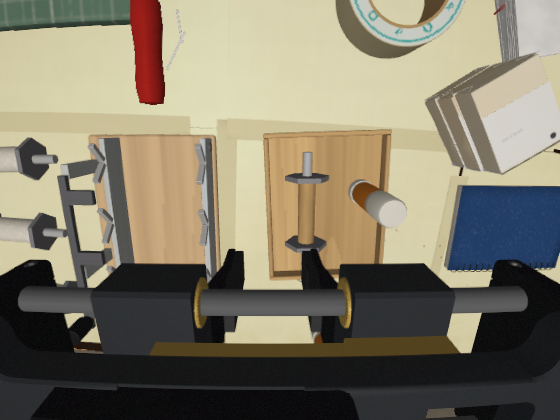

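The empty spool lies at (306,215) and the glue stick stands at (365,195), both inside the tray. Now the full spools. I'll go above the middle one, using the gripper turned to the safe wrist side.

move_arm([
  {"grip": 0.6,"xyz": [-3,-30,-18],"angular": [0.008,0,0.15]},
  {"grip": 0.6,"xyz": [-6,-60,-18],"angular": [0.008,0,0.3]},
  {"grip": 0.6,"xyz": [-9,-90,-18],"angular": [0.008,0,0.45]},
  {"grip": 0.6,"xyz": [-12,-120,-18],"angular": [0.008,0,0.6]},
  {"grip": 0.6,"xyz": [-15,-150,-18],"angular": [0.008,0,0.75]},
  {"grip": 0.6,"xyz": [-18,-180,-18],"angular": [0.008,0,0.9]},
  {"grip": 0.6,"xyz": [-20,-210,-18],"angular": [0.008,0,1.05]},
  {"grip": 0.6,"xyz": [-22,-240,-18],"angular": [0.008,0,1.2]},
  {"grip": 0.6,"xyz": [-25,-270,-18],"angular": [0.008,0,1.35]},
  {"grip": 0.6,"xyz": [-27,-298,-18],"angular": [0.008,0,1.5]},
])

```text
time_s: 15.85
tcp_pos: [0.5673, -0.0573, 0.2016]
ee_rot: [[-0.394, -0.919, 0.001], [-0.919, 0.394, -0.004], [0.004, -0.002, -1.0]]
wrist_force: [0.5, 0.5, 0.5]
gripper_width: 0.603
gripper_force: 0.0
```

```bash
cat >> h.py <<'E'
def roll(c,x,y,win=45,z=.024):
    """white roll near world (x,y): centre and axle yaw"""
    u,v=proj(c,[x,y,z])[0]; h=c['img'].shape
    hsv=cv2.cvtColor(c['img'],cv2.COLOR_RGB2HSV); m=cv2.inRange(hsv,(0,0,120),(179,48,255))
    k=np.zeros_like(m); cv2.circle(k,(int(u),int(v)),win,255,-1); m=cv2.morphologyEx(m&k,cv2.MORPH_OPEN,np.ones((5,5),np.uint8))
    n,l,st,ce=cv2.connectedComponentsWithStats(m)
    for i in range(1,n):
        if st[i,4]<150: continue
        pts=cv2.findContours((l==i).astype(np.uint8),0,1)[0][0]
        bx=cv2.boxPoints(cv2.minAreaRect(pts)); w=px2pl(c,bx,z)[:,:2]
        e1,e2=w[1]-w[0],w[2]-w[1]; L=e1 if np.hypot(*e1)>np.hypot(*e2) else e2
        print('roll',st[i].tolist(),'c',w.mean(0).round(4),'len',np.hypot(*e1).round(3),np.hypot(*e2).round(3),'yaw',round(np.degrees(np.arctan2(L[1],L[0]))%180,1))
E
python3 -c "
from h import *
import pickle
c=cam('wrist');pickle.dump(c,open('w8.pkl','wb'));save(c,'w8')
t=cam('top')
for p in [(.641,-.0995),(.571,-.058),(.4925,-.032)]:
  print(p,proj(c,[*p,.02]));roll(c,*p);print('top');roll(t,*p,30)
plan(.571,-.058,.15,-31)"
```

```text
(0.641, -0.0995) [[196.02366011 194.54447199]]
roll [182, 162, 27, 66, 1632] c [ 0.6413 -0.0994] len 0.028 0.073 yaw 63.3
top
roll [187, 120, 27, 20, 284] c [ 0.6413 -0.0974] len 0.025 0.071 yaw 63.2
(0.571, -0.058) [[268.7163052  203.74079571]]
roll [254, 172, 31, 65, 1576] c [ 0.5719 -0.0577] len 0.074 0.027 yaw 58.0
top
roll [168, 148, 27, 21, 290] c [ 0.5721 -0.0563] len 0.025 0.071 yaw 59.4
(0.4925, -0.032) [[342.80269403 197.67905105]]
roll [324, 156, 44, 75, 1676] c [ 0.4893 -0.0366] len 0.085 0.029 yaw 49.4
top
roll [156, 179, 26, 23, 303] c [ 0.494  -0.0304] len 0.026 0.073 yaw 54.1
xyz [0.6, -3.2, 45.6] ang [-0.0031, -0.0027, 0.1441] down [-0.03, 0.03, 10.0] dyaw -8.3 j6 -33.6 t 15.95
```

move_arm([
  {"grip": 0.6,"xyz": [-1,-4,30],"angular": [-0.003,-0.003,0.144]},
  {"grip": 0.6,"xyz": [-1,-4,75],"angular": [-0.003,-0.003,0.144]},
  {"grip": 0.6,"xyz": [-1,-4,120],"angular": [-0.003,-0.003,0.144]},
  {"grip": 0.6,"xyz": [-1,-4,155],"angular": [-0.003,-0.003,0.144]},
  {"grip": 0.6,"xyz": [-1,-4,169],"angular": [-0.003,-0.003,0.144]},
  {"grip": 0.6,"xyz": [-1,-4,169],"angular": [-0.003,-0.003,0.144]},
  {"grip": 0.05,"xyz": [-1,-4,169],"angular": [-0.003,-0.003,0.144]},
  {"grip": 0.05,"xyz": [-1,-4,169],"angular": [-0.003,-0.003,0.144]},
  {"grip": 0.05,"xyz": [-1,-4,169],"angular": [-0.003,-0.003,0.144]},
  {"grip": 0.05,"xyz": [-1,-4,169],"angular": [-0.003,-0.003,0.144]},
])

```text
time_s: 16.95
tcp_pos: [0.5733, -0.0594, 0.0358]
ee_rot: [[-0.517, -0.856, 0.005], [-0.856, 0.517, 0.002], [-0.004, -0.003, -1.0]]
wrist_force: [-1.5, 1.8, 1.6]
gripper_width: 0.323
gripper_force: 1.3
```

```bash
python3 -c "
from h import *
print(r.sense()['gripper_width'],r.sense()['gripper_force'],r.sense()['tcp_pos'])
plan(.5015,-.229,.16,-27.8)"
```

```text
0.3227391187153342 1.3478245586156845 [ 0.5732599  -0.05942918  0.0358471 ]
xyz [181.7, -26.6, -130.9] ang [-0.003, 0.0042, -0.0579] down [0.04, 0.03, 10.0] dyaw 3.3 j6 -41.2 t 16.95
```

move_arm([
  {"grip": 0.5,"xyz": [0,0,0],"angular": [0,0,0]},
  {"grip": 0.5,"xyz": [0,0,3],"angular": [0,0,0]},
  {"grip": 0.5,"xyz": [0,0,5],"angular": [0,0,0]},
  {"grip": 0.05,"xyz": [0,0,5],"angular": [0,0,0]},
  {"grip": 0.05,"xyz": [0,0,5],"angular": [0,0,0]},
  {"grip": 0.05,"xyz": [0,0,5],"angular": [0,0,0]},
  {"grip": 0.05,"xyz": [0,0,5],"angular": [0,0,0]},
  {"grip": 0.05,"xyz": [0,0,5],"angular": [0,0,0]},
])

```text
time_s: 17.75
tcp_pos: [0.5732, -0.0595, 0.0297]
ee_rot: [[-0.517, -0.856, 0.004], [-0.856, 0.517, 0.002], [-0.004, -0.002, -1.0]]
wrist_force: [0.3, -0.1, -0.7]
gripper_width: 0.315
gripper_force: 30.0
```

```bash
python3 -c "
from h import *
plan(.5015,-.229,.16,-27.8)"
```

```text
xyz [181.6, -26.5, -136.9] ang [-0.0023, 0.0034, -0.0579] down [0.04, 0.02, 10.0] dyaw 3.3 j6 -41.2 t 17.75
```

move_arm([
  {"grip": 0.05,"xyz": [0,0,-45],"angular": [0,0,0]},
  {"grip": 0.05,"xyz": [0,0,-90],"angular": [0,0,0]},
  {"grip": 0.05,"xyz": [0,0,-130],"angular": [0,0,-0.058]},
  {"grip": 0.05,"xyz": [45,-7,-137],"angular": [-0.002,0.003,-0.058]},
  {"grip": 0.05,"xyz": [90,-14,-137],"angular": [-0.002,0.003,-0.058]},
  {"grip": 0.05,"xyz": [135,-20,-137],"angular": [-0.002,0.003,-0.058]},
  {"grip": 0.05,"xyz": [184,-27,-137],"angular": [-0.002,0.003,-0.058]},
  {"grip": 0.05,"xyz": [184,-27,-137],"angular": [-0.002,0.003,-0.058]},
  {"grip": 0.05,"xyz": [184,-27,-137],"angular": [-0.002,0.003,-0.058]},
])

```text
time_s: 18.65
tcp_pos: [0.4997, -0.2323, 0.1657]
ee_rot: [[-0.469, -0.883, -0.0], [-0.883, 0.469, 0.001], [-0.001, 0.001, -1.0]]
wrist_force: [0.6, -1.0, -2.1]
gripper_width: 0.314
gripper_force: 30.0
```

```bash
python3 -c "
from h import *
import pickle
c=cam('wrist');pickle.dump(c,open('w9.pkl','wb'));save(c,'w9',None,1)
plan(.5007,-.2318,.0547,-27.8)"
```

```text
xyz [0.3, -0.5, 105.2] ang [0.0002, 0.0006, -0.001] down [0.01, -0.0, 10.0] dyaw 0.1 j6 -19.8 t 18.7
```

View pics/w9.png

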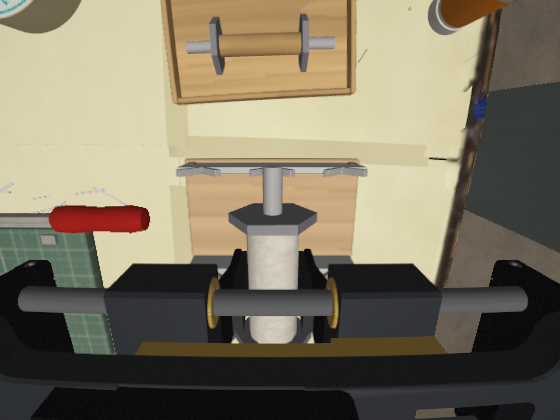

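The spool is held straight and lines up with the middle saddles (x≈272 in both). I'll lower it and release.

move_arm([
  {"grip": 0.05,"xyz": [0,0,45],"angular": [0,0,0]},
  {"grip": 0.05,"xyz": [0,0,80],"angular": [0,0,0]},
  {"grip": 0.05,"xyz": [0,0,95],"angular": [0,0,0]},
  {"grip": 0.05,"xyz": [0,0,102],"angular": [0,0,0]},
  {"grip": 0.05,"xyz": [0,0,105],"angular": [0,0,0]},
  {"grip": 0.05,"xyz": [0,0,105],"angular": [0,0,0]},
  {"grip": 0.05,"xyz": [0,0,105],"angular": [0,0,0]},
])

```text
time_s: 19.4
tcp_pos: [0.5016, -0.2311, 0.0622]
ee_rot: [[-0.466, -0.885, 0.002], [-0.885, 0.466, -0.0], [-0.001, -0.002, -1.0]]
wrist_force: [0.4, 0.1, -1.3]
gripper_width: 0.314
gripper_force: 30.0
```

move_arm([
  {"grip": 0.45,"xyz": [0,0,0],"angular": [0,0,0]},
  {"grip": 0.45,"xyz": [0,0,0],"angular": [0,0,0]},
  {"grip": 0.45,"xyz": [0,0,0],"angular": [0,0,0]},
  {"grip": 0.45,"xyz": [0,0,-40],"angular": [0,0,0]},
  {"grip": 0.45,"xyz": [0,0,-85],"angular": [0,0,0]},
  {"grip": 0.45,"xyz": [0,0,-130],"angular": [0,0,0]},
  {"grip": 0.45,"xyz": [0,0,-140],"angular": [0,0,0]},
  {"grip": 0.45,"xyz": [0,0,-140],"angular": [0,0,0]},
])

```text
time_s: 20.2
tcp_pos: [0.5018, -0.2316, 0.2039]
ee_rot: [[-0.466, -0.885, 0.006], [-0.885, 0.466, -0.001], [-0.002, -0.006, -1.0]]
wrist_force: [0.7, -0.1, -0.1]
gripper_width: 0.45
gripper_force: 0.0
```

```bash
python3 -c "
from h import *
c=cam('wrist')
roll(c,.5012,-.2309,60,.058)
plan(.641,-.099,.18,-27)"
```

```text
roll [240, 152, 67, 21, 553] c [ 0.4788 -0.2743] len 0.062 0.019 yaw 152.2
roll [261, 175, 27, 71, 1854] c [ 0.5006 -0.2307] len 0.025 0.073 yaw 63.0
roll [268, 249, 12, 19, 182] c [ 0.5249 -0.1857] len 0.011 0.021 yaw 62.6
xyz [-182.4, -62.5, 15.9] ang [-0.0016, 0.0014, -0.0144] down [0.01, 0.02, 10.0] dyaw 0.8 j6 -19.8 t 20.25
```

move_arm([
  {"grip": 0.6,"xyz": [-45,-15,0],"angular": [0,0,0]},
  {"grip": 0.6,"xyz": [-90,-31,0],"angular": [0,0,0]},
  {"grip": 0.6,"xyz": [-135,-46,0],"angular": [0,0,0]},
  {"grip": 0.6,"xyz": [-182,-62,0],"angular": [0,0,-0.014]},
  {"grip": 0.6,"xyz": [-182,-62,0],"angular": [0,0,-0.014]},
  {"grip": 0.6,"xyz": [-182,-62,0],"angular": [0,0,-0.014]},
])

```text
time_s: 20.85
tcp_pos: [0.6398, -0.0981, 0.1979]
ee_rot: [[-0.453, -0.892, -0.005], [-0.892, 0.453, 0.0], [0.002, 0.005, -1.0]]
wrist_force: [-0.2, 0.8, -1.1]
gripper_width: 0.6
gripper_force: 0.0
```

```bash
python3 -c "
from h import *
c=cam('wrist')
roll(c,.641,-.099);roll(c,.4925,-.032)
plan(.641,-.099,.0235,-27)"
```

```text
roll [257, 171, 26, 66, 1612] c [ 0.6411 -0.099 ] len 0.026 0.073 yaw 63.6
roll [398, 164, 42, 67, 1577] c [ 0.4919 -0.033 ] len 0.076 0.028 yaw 51.7
xyz [-1.2, -2.2, 169.1] ang [0.0041, -0.002, 0.0003] down [-0.02, -0.04, 10.0] dyaw -0.0 j6 -32.4 t 20.9
```

move_arm([
  {"grip": 0.6,"xyz": [-1,-2,45],"angular": [0.004,-0.002,0]},
  {"grip": 0.6,"xyz": [-1,-2,90],"angular": [0.004,-0.002,0]},
  {"grip": 0.6,"xyz": [-1,-2,130],"angular": [0.004,-0.002,0]},
  {"grip": 0.6,"xyz": [-1,-2,160],"angular": [0.004,-0.002,0]},
  {"grip": 0.6,"xyz": [-1,-2,170],"angular": [0.004,-0.002,0]},
  {"grip": 0.6,"xyz": [-1,-2,170],"angular": [0.004,-0.002,0]},
  {"grip": 0.6,"xyz": [-1,-2,170],"angular": [0.004,-0.002,0]},
])

```text
time_s: 21.6
tcp_pos: [0.6436, -0.0998, 0.0328]
ee_rot: [[-0.454, -0.891, 0.007], [-0.891, 0.454, -0.0], [-0.003, -0.007, -1.0]]
wrist_force: [-0.2, 0.8, 0.7]
gripper_width: 0.602
gripper_force: 0.0
```

move_arm([
  {"grip": 0.05,"xyz": [0,0,2],"angular": [0,0,0]},
  {"grip": 0.05,"xyz": [0,0,2],"angular": [0,0,0]},
  {"grip": 0.05,"xyz": [0,0,2],"angular": [0,0,0]},
  {"grip": 0.05,"xyz": [0,0,2],"angular": [0,0,0]},
  {"grip": 0.05,"xyz": [0,0,2],"angular": [0,0,0]},
  {"grip": 0.05,"xyz": [0,0,2],"angular": [0,0,0]},
])

```text
time_s: 22.2
tcp_pos: [0.643, -0.0991, 0.03]
ee_rot: [[-0.454, -0.891, 0.006], [-0.891, 0.454, 0.0], [-0.003, -0.005, -1.0]]
wrist_force: [-1.4, 1.4, 4.2]
gripper_width: 0.315
gripper_force: 30.0
```

```bash
python3 -c "
from h import *
plan(.5560,-.2598,.16,-27.8)"
```

```text
xyz [182.3, 3.9, -136.5] ang [-0.0049, 0.0027, 0.0141] down [0.03, 0.05, 10.0] dyaw -0.8 j6 -32.5 t 22.2
```

move_arm([
  {"grip": 0.05,"xyz": [0,0,-45],"angular": [0,0,0]},
  {"grip": 0.05,"xyz": [0,0,-90],"angular": [0,0,0]},
  {"grip": 0.05,"xyz": [0,0,-130],"angular": [0,0,0]},
  {"grip": 0.05,"xyz": [45,1,-137],"angular": [-0.005,0.003,0.014]},
  {"grip": 0.05,"xyz": [90,2,-137],"angular": [-0.005,0.003,0.014]},
  {"grip": 0.05,"xyz": [135,3,-137],"angular": [-0.005,0.003,0.014]},
  {"grip": 0.05,"xyz": [182,4,-137],"angular": [-0.005,0.003,0.014]},
  {"grip": 0.05,"xyz": [182,4,-137],"angular": [-0.005,0.003,0.014]},
  {"grip": 0.05,"xyz": [182,4,-137],"angular": [-0.005,0.003,0.014]},
])

```text
time_s: 23.1
tcp_pos: [0.555, -0.2606, 0.1653]
ee_rot: [[-0.468, -0.883, -0.002], [-0.883, 0.468, 0.0], [0.0, 0.002, -1.0]]
wrist_force: [0.4, -0.3, -0.9]
gripper_width: 0.306
gripper_force: 30.0
```

```bash
python3 -c "
from h import *
plan(.5560,-.2598,.055,-27.8)"
```

```text
xyz [-1.2, -0.7, 104.3] ang [0.0015, -0.0005, -0.0024] down [-0.0, -0.02, 10.0] dyaw 0.1 j6 -17.9 t 23.1
```

move_arm([
  {"grip": 0.05,"xyz": [-1,-1,45],"angular": [0,0,0]},
  {"grip": 0.05,"xyz": [-1,-1,80],"angular": [0,0,0]},
  {"grip": 0.05,"xyz": [-1,-1,95],"angular": [0,0,0]},
  {"grip": 0.05,"xyz": [-1,-1,102],"angular": [0,0,0]},
  {"grip": 0.05,"xyz": [-1,-1,105],"angular": [0,0,0]},
  {"grip": 0.05,"xyz": [-1,-1,105],"angular": [0,0,0]},
  {"grip": 0.05,"xyz": [-1,-1,105],"angular": [0,0,0]},
])

```text
time_s: 23.8
tcp_pos: [0.5576, -0.2588, 0.0616]
ee_rot: [[-0.466, -0.885, 0.0], [-0.885, 0.466, -0.0], [-0.0, -0.0, -1.0]]
wrist_force: [-1.2, 0.8, -1.8]
gripper_width: 0.314
gripper_force: 29.9
```

move_arm([
  {"grip": 0.45,"xyz": [0,0,0],"angular": [0,0,0]},
  {"grip": 0.45,"xyz": [0,0,0],"angular": [0,0,0]},
  {"grip": 0.45,"xyz": [0,0,0],"angular": [0,0,0]},
  {"grip": 0.45,"xyz": [0,0,-40],"angular": [0,0,0]},
  {"grip": 0.45,"xyz": [0,0,-85],"angular": [0,0,0]},
  {"grip": 0.45,"xyz": [0,0,-130],"angular": [0,0,0]},
  {"grip": 0.45,"xyz": [0,0,-140],"angular": [0,0,0]},
  {"grip": 0.45,"xyz": [0,0,-140],"angular": [0,0,0]},
])

```text
time_s: 24.6
tcp_pos: [0.5586, -0.2596, 0.2038]
ee_rot: [[-0.466, -0.885, 0.006], [-0.885, 0.466, -0.002], [-0.001, -0.006, -1.0]]
wrist_force: [-0.3, 0.0, -0.5]
gripper_width: 0.452
gripper_force: 0.0
```

```bash
python3 -c "
from h import *
c=cam('wrist')
for p in [(.5012,-.2309),(.556,-.2598)]: print(p);roll(c,*p,45,.058)
plan(.493,-.032,.19,-36)"
```

```text
(0.5012, -0.2309)
roll [322, 174, 34, 71, 1825] c [ 0.5    -0.2302] len 0.074 0.029 yaw 61.6
(0.556, -0.2598)
roll [262, 174, 28, 71, 1860] c [ 0.5555 -0.2591] len 0.026 0.072 yaw 63.1
xyz [-170.8, 162.9, 5.2] ang [-0.0008, 0.0006, 0.1427] down [0.01, 0.01, 10.0] dyaw -8.2 j6 -17.9 t 24.65
```

Both are seated. On to the third spool.

move_arm([
  {"grip": 0.6,"xyz": [-34,32,0],"angular": [0,0,0.03]},
  {"grip": 0.6,"xyz": [-68,65,0],"angular": [0,0,0.06]},
  {"grip": 0.6,"xyz": [-102,98,0],"angular": [0,0,0.09]},
  {"grip": 0.6,"xyz": [-136,130,0],"angular": [0,0,0.12]},
  {"grip": 0.6,"xyz": [-171,163,0],"angular": [0,0,0.143]},
  {"grip": 0.6,"xyz": [-171,163,0],"angular": [0,0,0.143]},
  {"grip": 0.6,"xyz": [-171,163,0],"angular": [0,0,0.143]},
])

```text
time_s: 25.35
tcp_pos: [0.4919, -0.031, 0.1993]
ee_rot: [[-0.585, -0.811, -0.004], [-0.811, 0.585, -0.001], [0.003, 0.003, -1.0]]
wrist_force: [0.6, -0.2, 0.1]
gripper_width: 0.601
gripper_force: 0.0
```

```bash
python3 -c "
from h import *
c=cam('wrist');t=cam('top')
roll(c,.493,-.032);roll(t,.493,-.032,30)
plan(.493,-.032,.0235,-36)"
```

```text
roll [258, 171, 26, 66, 1603] c [ 0.4929 -0.0317] len 0.074 0.026 yaw 51.7
roll [156, 179, 26, 23, 300] c [ 0.494  -0.0304] len 0.026 0.073 yaw 54.1
xyz [-1.1, -0.5, 170.1] ang [0.0021, -0.0025, -0.0005] down [-0.02, -0.02, 10.0] dyaw 0.0 j6 -51.1 t 25.45
```

move_arm([
  {"grip": 0.6,"xyz": [-1,0,45],"angular": [0.002,-0.002,0]},
  {"grip": 0.6,"xyz": [-1,0,90],"angular": [0.002,-0.002,0]},
  {"grip": 0.6,"xyz": [-1,0,130],"angular": [0.002,-0.002,0]},
  {"grip": 0.6,"xyz": [-1,0,160],"angular": [0.002,-0.002,0]},
  {"grip": 0.6,"xyz": [-1,0,172],"angular": [0.002,-0.002,0]},
  {"grip": 0.6,"xyz": [-1,0,172],"angular": [0.002,-0.002,0]},
  {"grip": 0.6,"xyz": [-1,0,172],"angular": [0.002,-0.002,0]},
])

```text
time_s: 26.15
tcp_pos: [0.4932, -0.0326, 0.0278]
ee_rot: [[-0.59, -0.808, 0.0], [-0.808, 0.59, -0.0], [0.0, -0.0, -1.0]]
wrist_force: [0.2, -0.6, 0.4]
gripper_width: 0.602
gripper_force: 0.0
```

move_arm([
  {"grip": 0.05,"xyz": [0,0,1],"angular": [0,0,0]},
  {"grip": 0.05,"xyz": [0,0,1],"angular": [0,0,0]},
  {"grip": 0.05,"xyz": [0,0,1],"angular": [0,0,0]},
  {"grip": 0.05,"xyz": [0,0,1],"angular": [0,0,0]},
  {"grip": 0.05,"xyz": [0,0,1],"angular": [0,0,0]},
  {"grip": 0.05,"xyz": [0,0,1],"angular": [0,0,0]},
])

```text
time_s: 26.75
tcp_pos: [0.4935, -0.0311, 0.028]
ee_rot: [[-0.587, -0.809, 0.003], [-0.809, 0.587, 0.0], [-0.002, -0.002, -1.0]]
wrist_force: [0.3, -1.5, 0.3]
gripper_width: 0.312
gripper_force: 30.0
```

```bash
python3 -c "
from h import *
plan(.4464,-.2020,.16,-27.8)"
```

```text
xyz [165.8, -62.5, -138.1] ang [-0.0021, 0.0016, -0.1427] down [0.02, 0.02, 10.0] dyaw 8.2 j6 -51.3 t 26.75
```

move_arm([
  {"grip": 0.05,"xyz": [0,0,-45],"angular": [0,0,0]},
  {"grip": 0.05,"xyz": [0,0,-90],"angular": [0,0,0]},
  {"grip": 0.05,"xyz": [0,0,-135],"angular": [0,0,0]},
  {"grip": 0.05,"xyz": [40,-15,-138],"angular": [-0.002,0.002,-0.14]},
  {"grip": 0.05,"xyz": [80,-30,-138],"angular": [-0.002,0.002,-0.143]},
  {"grip": 0.05,"xyz": [120,-45,-138],"angular": [-0.002,0.002,-0.143]},
  {"grip": 0.05,"xyz": [166,-62,-138],"angular": [-0.002,0.002,-0.143]},
  {"grip": 0.05,"xyz": [166,-62,-138],"angular": [-0.002,0.002,-0.143]},
  {"grip": 0.05,"xyz": [166,-62,-138],"angular": [-0.002,0.002,-0.143]},
])

```text
time_s: 27.65
tcp_pos: [0.4445, -0.2027, 0.1651]
ee_rot: [[-0.469, -0.883, -0.002], [-0.883, 0.469, 0.0], [0.001, 0.002, -1.0]]
wrist_force: [0.0, 0.6, -1.9]
gripper_width: 0.314
gripper_force: 30.0
```

```bash
python3 -c "
from h import *
plan(.4464,-.2020,.053,-27.8)"
```

```text
xyz [-1.5, -1.5, 106.1] ang [0.002, -0.0006, -0.003] down [-0.01, -0.02, 10.0] dyaw 0.2 j6 -22.5 t 27.65
```

move_arm([
  {"grip": 0.05,"xyz": [-1,-1,45],"angular": [0,0,0]},
  {"grip": 0.05,"xyz": [-1,-1,80],"angular": [0,0,0]},
  {"grip": 0.05,"xyz": [-1,-1,95],"angular": [0,0,0]},
  {"grip": 0.05,"xyz": [-1,-1,103],"angular": [0,0,0]},
  {"grip": 0.05,"xyz": [-1,-1,107],"angular": [0,0,0]},
  {"grip": 0.05,"xyz": [-1,-1,107],"angular": [0,0,0]},
  {"grip": 0.05,"xyz": [-1,-1,107],"angular": [0,0,0]},
])

```text
time_s: 28.35
tcp_pos: [0.4476, -0.2011, 0.0595]
ee_rot: [[-0.465, -0.885, 0.001], [-0.885, 0.465, -0.001], [0.0, -0.001, -1.0]]
wrist_force: [0.2, 0.9, -1.9]
gripper_width: 0.314
gripper_force: 30.0
```

move_arm([
  {"grip": 0.45,"xyz": [0,0,0],"angular": [0,0,0]},
  {"grip": 0.45,"xyz": [0,0,0],"angular": [0,0,0]},
  {"grip": 0.45,"xyz": [0,0,0],"angular": [0,0,0]},
  {"grip": 0.45,"xyz": [0,0,-40],"angular": [0,0,0]},
  {"grip": 0.45,"xyz": [0,0,-85],"angular": [0,0,0]},
  {"grip": 0.45,"xyz": [0,0,-130],"angular": [0,0,0]},
  {"grip": 0.45,"xyz": [0,0,-140],"angular": [0,0,0]},
  {"grip": 0.45,"xyz": [0,0,-140],"angular": [0,0,0]},
])

```text
time_s: 29.15
tcp_pos: [0.4482, -0.2016, 0.2011]
ee_rot: [[-0.466, -0.885, 0.005], [-0.885, 0.466, -0.001], [-0.002, -0.005, -1.0]]
wrist_force: [-0.5, 0.5, -0.5]
gripper_width: 0.446
gripper_force: 0.0
```

```bash
python3 -c "
from h import *
c=cam('wrist');save(c,'w10')
for p in [(.5012,-.2309),(.556,-.2598),(.4464,-.202)]: print(p);roll(c,*p,45,.058)
plan(.451,-.1125,.17,-27.8)"
```

```text
(0.5012, -0.2309)
roll [195, 174, 33, 72, 1879] c [ 0.5007 -0.2304] len 0.029 0.073 yaw 63.3
(0.556, -0.2598)
roll [130, 175, 39, 71, 1912] c [ 0.5566 -0.2596] len 0.034 0.073 yaw 61.3
(0.4464, -0.202)
roll [261, 175, 28, 71, 1865] c [ 0.446  -0.2013] len 0.026 0.072 yaw 63.1
xyz [-80.5, 37.9, 23.0] ang [-0.0007, 0.0004, -0.0004] down [0.0, 0.01, 10.0] dyaw 0.0 j6 -22.6 t 29.2
```

All three are seated and evenly spaced. Now I close the keeper by its knob.

move_arm([
  {"grip": 0.6,"xyz": [-40,19,0],"angular": [0,0,0]},
  {"grip": 0.6,"xyz": [-80,38,0],"angular": [0,0,0]},
  {"grip": 0.6,"xyz": [-80,38,20],"angular": [0,0,0]},
  {"grip": 0.6,"xyz": [-80,38,60],"angular": [0,0,0]},
  {"grip": 0.6,"xyz": [-80,38,95],"angular": [0,0,0]},
  {"grip": 0.6,"xyz": [-80,38,102],"angular": [0,0,0]},
  {"grip": 0.6,"xyz": [-80,38,102],"angular": [0,0,0]},
  {"grip": 0.6,"xyz": [-80,38,102],"angular": [0,0,0]},
])

```text
time_s: 30.0
tcp_pos: [0.4498, -0.1132, 0.0957]
ee_rot: [[-0.467, -0.884, -0.004], [-0.884, 0.467, -0.001], [0.002, 0.003, -1.0]]
wrist_force: [-0.5, 0.2, 0.6]
gripper_width: 0.596
gripper_force: 0.0
```

move_arm([
  {"grip": 0.05,"xyz": [0,0,0],"angular": [0,0,0]},
  {"grip": 0.05,"xyz": [0,0,0],"angular": [0,0,0]},
  {"grip": 0.05,"xyz": [0,0,0],"angular": [0,0,0]},
  {"grip": 0.05,"xyz": [0,0,0],"angular": [0,0,0]},
  {"grip": 0.05,"xyz": [0,0,0],"angular": [0,0,0]},
])

```text
time_s: 30.5
tcp_pos: [0.4507, -0.113, 0.0968]
ee_rot: [[-0.466, -0.885, -0.0], [-0.885, 0.466, -0.0], [0.0, 0.0, -1.0]]
wrist_force: [-0.5, -0.7, -0.2]
gripper_width: 0.23
gripper_force: 0.0
```

move_arm([
  {"grip": 0.05,"xyz": [0,0,0],"angular": [0,0,0]},
  {"grip": 0.05,"xyz": [0,0,0],"angular": [0,0,0]},
  {"grip": 0.05,"xyz": [0,-10,0],"angular": [0,0,0]},
  {"grip": 0.05,"xyz": [0,-20,0],"angular": [0,0,0]},
  {"grip": 0.05,"xyz": [0,-28,0],"angular": [0,0,0]},
  {"grip": 0.05,"xyz": [0,-32,0],"angular": [0,0,0]},
  {"grip": 0.05,"xyz": [0,-33,0],"angular": [0,0,0]},
  {"grip": 0.05,"xyz": [0,-33,0],"angular": [0,0,0]},
])

```text
time_s: 31.3
tcp_pos: [0.4758, -0.1266, 0.0965]
ee_rot: [[-0.468, -0.884, -0.011], [-0.884, 0.468, 0.003], [0.003, 0.011, -1.0]]
wrist_force: [-12.6, 16.8, 17.5]
gripper_width: 0.196
gripper_force: 30.0
```

move_arm([
  {"grip": 0.05,"xyz": [0,-1,0],"angular": [0,0,0]},
  {"grip": 0.05,"xyz": [0,-1,0],"angular": [0,0,0]},
])

```text
time_s: 31.5
tcp_pos: [0.4758, -0.1266, 0.0965]
ee_rot: [[-0.468, -0.884, -0.013], [-0.884, 0.468, 0.003], [0.003, 0.013, -1.0]]
wrist_force: [-15.0, 19.8, 18.5]
gripper_width: 0.195
gripper_force: 30.0
```

move_arm([
  {"grip": 0.05,"xyz": [0,3,0],"angular": [0,0,0]},
  {"grip": 0.5,"xyz": [0,3,0],"angular": [0,0,0]},
  {"grip": 0.5,"xyz": [0,3,0],"angular": [0,0,0]},
  {"grip": 0.5,"xyz": [0,3,0],"angular": [0,0,0]},
  {"grip": 0.5,"xyz": [0,3,-40],"angular": [0,0,0]},
  {"grip": 0.5,"xyz": [0,3,-85],"angular": [0,0,0]},
  {"grip": 0.5,"xyz": [-45,3,-110],"angular": [0,0,0]},
  {"grip": 0.5,"xyz": [-90,3,-110],"angular": [0,0,0]},
  {"grip": 0.5,"xyz": [-110,3,-110],"angular": [0,0,0]},
  {"grip": 0.5,"xyz": [-110,3,-110],"angular": [0,0,0]},
])

```text
time_s: 32.5
tcp_pos: [0.5308, -0.0284, 0.2061]
ee_rot: [[-0.464, -0.886, -0.0], [-0.886, 0.464, -0.0], [0.001, 0.0, -1.0]]
wrist_force: [-0.2, -0.6, -0.4]
gripper_width: 0.501
gripper_force: 0.0
```

```bash
python3 -c "
from h import *
import pickle
c=cam('wrist');pickle.dump(c,open('w11.pkl','wb'));save(c,'w11',(130,50,430,275),2.6)
print(proj(c,[[.4776,-.1277,.097]]))
hsv=cv2.cvtColor(c['img'],cv2.COLOR_RGB2HSV);m=cv2.inRange(hsv[:250],(0,0,0),(179,255,45));n,l,st,ce=cv2.connectedComponentsWithStats(m);print([ (s.tolist(),q.round(1).tolist()) for s,q in zip(st,ce) if 100<s[4]<3000])
print(r.sense()['tcp_pos'])"
```

```text
[[272.82969713  85.24020865]]
[([266, 75, 22, 26, 231], [275.4, 85.7]), ([364, 113, 30, 137, 1387], [378.8, 179.6])]
[ 0.52969231 -0.02957676  0.20569236]
```

View pics/w11.png

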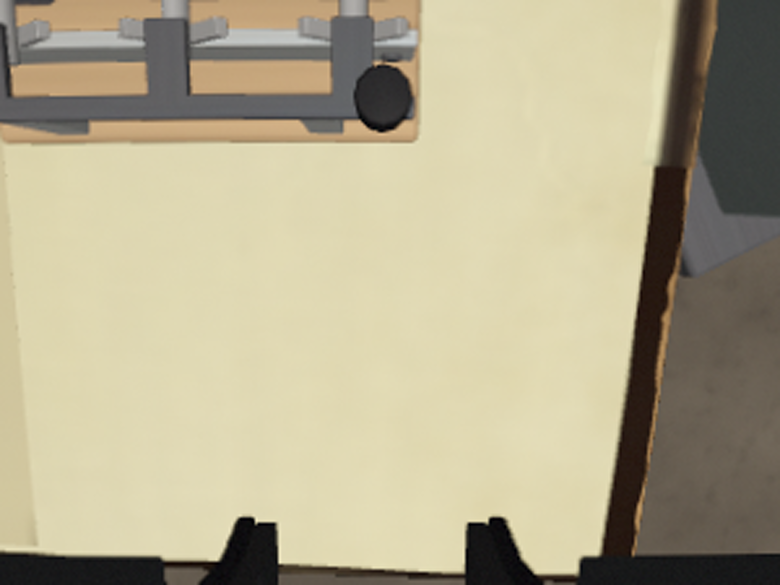

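The tabs stand over the axles at crop (167,60)/(176,10) and (352,50)/(355,10). I'll check numerically against the shut picture from the start.

```bash
python3 -c "
from h import *
import pickle
ax=np.array([.8846,-.4664,0])
def k(fn,roi=250):
  c=pickle.load(open(fn,'rb')) if isinstance(fn,str) else fn
  hsv=cv2.cvtColor(c['img'],cv2.COLOR_RGB2HSV);m=cv2.inRange(hsv[:roi],(0,0,0),(179,255,45));n,l,st,ce=cv2.connectedComponentsWithStats(m)
  i=[i for i in range(n) if 200<st[i,4]<420 and st[i,2]<30][0]
  x,y,w,h,_=st[i]; q=(x+w/2-.5,ce[i][1]); P=px2pl(c,q,.088)[0]; print(fn if isinstance(fn,str) else '',P.round(4),(P@ax*1000).round(1))
for f in ['w3.pkl','w4.pkl','w11.pkl']: k(f)
c=pickle.load(open('w11.pkl','rb'))
g=lambda x,y,z:px2pl(c,(130+x/2.6-.3,50+y/2.6-.3),z)[0]@ax*1000
print('tabs',g(167,60,.066),g(352,50,.066),'axles',g(176,10,.055),g(355,10,.055))
t0=pickle.load(open('c0.pkl','rb'))[0];t=cam('top')
for c in (t0,t): 
  im=c['img'][180:210,190:225]; m=(im.max(2)<50).astype(np.uint8);n,l,st,ce=cv2.connectedComponentsWithStats(m);print(st[1:].tolist(),ce[1:].tolist())
"
```

```text
w3.pkl [ 0.4748 -0.1248  0.088 ] 478.3
w4.pkl [ 0.6359 -0.045   0.088 ] 583.5
w11.pkl [ 0.4746 -0.127   0.088 ] 479.1
tabs 550.6918092228854 488.72346988613344 axles 549.3716166752461 487.906011964295
[[12, 16, 6, 5, 22]] [[14.681818181818182, 17.5]]
[[12, 16, 6, 4, 15]] [[15.0, 17.2]]
```

```bash
python3 -c "
from h import *
t=cam('top')
for p in [(.5012,-.2309),(.556,-.2598),(.4464,-.202)]: print(p);roll(t,*p,22,.058)
print(r.finish_job())"
```

```text
(0.5012, -0.2309)
roll [236, 177, 32, 22, 335] c [ 0.5016 -0.2275] len 0.024 0.081 yaw 62.6
(0.556, -0.2598)
roll [251, 154, 30, 22, 321] c [ 0.5551 -0.2572] len 0.024 0.077 yaw 61.0
(0.4464, -0.202)
roll [222, 201, 32, 22, 340] c [ 0.447  -0.1982] len 0.023 0.083 yaw 62.0
the job is handed in; nothing more can be done
None
```

I handed the job in: the last pictures show the glue stick and empty spool in the tray, all three full spools in their own seats and the keeper shut within about 1 mm, but the hand-in returned no verdict.

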